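Re-pin the lever of a patty press

ROBOT

A 6-joint arm with a two-finger parallel gripper is mounted at the origin on a cart in front of the work surface, level with it; the furniture and walls round the work are solid. World frame = base frame: x ahead of the robot, y to its left, z up, the work surface at z = 0. Lengths are in m, angles in degrees, forces in N, time in s.
With the tool pointing down it reaches from about 0.325 to 0.85 m from the base axis. Payload 4.4 kg.
Tool frame: the origin (TCP) lies on the front face of the gripper's body, between the roots of the fingers; the fingertips stand 97 mm ahead of it and the grasp point (between the pads) lies 78 mm ahead of it; z points along the fingers, y is the line along which they close (so a half turn about z gives the same grasp; the last joint's range is limited). The gripper opens to 94 mm and grips with 3 to 60 N. Pads are 16 mm wide; open, the fingers measure 119 mm over their backs; the gripper's body (75 mm by 177 mm) begins 78 mm behind the grasp point.
Start: joints at [62.596, 11.837, 88.321, -0, 79.842, -8.623], TCP at [0.185, 0.544, 0.303] pointing down, gripper open.
Joint ranges: [-156.59, 156.59], [-49.26, 127.26], [12.9, 141.05], [-63.56, 243.56], [4.71, 150.69], [-161.64, 161.64]. Speed limits (degrees/s): [159.86, 159.86, 180, 180, 180, 180].

INTERFACE

Orientations are given as [roll, pitch, yaw] about the fixed x, y, z axes, in that order (R = Rz(yaw) Ry(pitch) Rx(roll)).
In Python, from plant import r, viewer, ticket gives the robot as it stands.
- The arm moves only by the tool play_rows, never from a script. Its argument "motion" is a list of rows, each a list of 4 numbers: the shift along the world's x, y, z in m, then the turn about the world's z in rad. A call has 1 to 10 rows; each row is the pose to reach, as a shift and turn from the pose commanded when the call began; what a row does not reach only later rows make up. A row lasts 1/8 s, in which the tool goes at most 62.5 mm and 10.7 degrees, less where a joint would pass 70% of its speed; a pose out of reach is approached as far as the arm can. A call with a gripper value outside its range is refused whole. "grip" is the closure, from 0 (fully open) to 1 (shut), set as the call begins (left out, the last holds). The fingers move at their own pace and stop on an object; "squeeze" is the grip in N (left out, the last holds). Time passes only in rows, so rows that repeat a pose let the fingers close. It gives the time, the measured TCP pose, the force, the opening and the grip force at its end, in the units of the state.
- r.state(): the state, without advancing time (a new reading comes with each control period).
- viewer.camera(name): name is "side" or "top"; returns (picture, depth): 384x512x3 uint8, red, green, blue; 384x512 float32, m along the optical axis (not along the pixel's ray), 0 where there is no reading.
- viewer.calibration(name): a dict with "K" (3x3 intrinsics, pixels), "origin" and "orientation" of the camera in the world. Camera axes: x right, y down, z forward; pixel columns grow to the right and rows downward; lengths in m; the calibration is good to about 2 mm. A picture is of the moment at which its call begins. calibration takes no time and is no camera call.
- ticket.job_done(): hands the job in; it is judged then, once.
The state is a dict: "time": time; "qpos": joint angles; "qd": joint speeds; "tau": joint torques, N m; "tool_pos": TCP position; "tool_rot": TCP orientation; "ft_force": force on the tool from outside, world axes, zero at the start; "moment": the same for the moment, N m; "finger_gap": opening from 0.0 (shut) to 1.0 (fully open); "finger_force": force on a finger pad.
Only numpy, scipy, OpenCV 4.12 (cv2) and the standard library are available. Lean on these libraries where they do the work, as an engineer would, in place of code of your own. Each camera call takes 0.05 s, during which the arm holds its last target. There are 200 camera calls.

TASK

The patty press was stripped for washing. Set its lever back so that the lever's eye sits down between the two cheeks of the yoke and the bar leans up on the ram, then push the red-handled hinge pin from the front through the loose brass bush, the lever's eye and the rear cheek until its collar is fully home on the bush. Finally press the lever down until the ram bottoms, let it come all the way up again, and leave the onion, garlic, mills and spice jar where they stand.

Things in the scene. Friction and masses are not known exactly. Their poses are not given: they have to be found in the camera images.
- press: white patty press, fixed; base 150 (x) x 280 (y) mm. Origin: centre of its underside; x from the front (robot's side) to the back, y along the base from yoke to mould, z up. Yoke of two upright cheeks at y -90. At y 20: steel mould (radius 52, rim 50 high), over it a white bridge along x (+-69, 96 high, its middle sleeve 110, posts at x +-62) guiding the ram
- yoke_hole (a point): middle of the hole line through the yoke, 85 above the worktop; axes as press, holes along x. Cheeks: inner faces x +-15, outer +-25, round tops 20 above this point; hole in the rear cheek 11.6 in diameter. Between the cheeks a flat floor 16 below this point, low stops at y +-15 (tops at -8): the lever's eye has 2 mm play along y and rests 1 mm below the hole line until the pin lifts it
- bush_home (a point): on the hole line at x -28 of yoke_hole, where the middle of the brass bush's front face belongs. The bush (round flange, radius 16, hole 11.6, 9 long) floats in the wide bore of the front cheek: with the pin out it sits up to 3 mm off in y and in z; the state does not tell where. It stays put (1 N friction), is dragged if its face is pressed hard, and follows the pin once that is in
- ram (a joint): steel ram with dark ball top (radius 14), slides down in the bridge at press (0, 20). 0 = up (ball centre 139 above the worktop), m downwards, 0.035 = bottomed. Spring: 10 N up, 17 N bottomed; up, it carries the unpinned lever. Lever seated in the yoke and resting on the ram: bar rises towards press +y at 38 degrees, 23 degrees when bottomed
- lever: loose lever, 0.3 to 0.5 kg. Origin: middle of the hole in its steel eye; x along the hole, y from the eye along the lever. Eye: radius 15, width 24 (x +-12), hole 11.6 in diameter. Flat-sided steel bar 18 wide (x), 22 deep (z), y 12 to 150; round black grip, radius 15, y 150 to 260. Centre of mass at y 50. Lies flat at the start, z up, centre line 15 above the worktop
- lever_grip (a point): point on the lever's centre line inside the black grip, 215 mm from the hole along the lever's y
- pin: loose hinge pin, 0.08 kg. Origin: on its axis, at the collar face that must meet the bush. Steel shank along +x: diameter 10, 60 long, last 5 mm tapered to a flat 7 mm nose. Collar: diameter 20, x -4 to 0. Red handle: x -44 to -4, 16 wide (y), 20 high (z). Lies on the handle, axis level, 10 above the worktop. Home: origin at bush_home, shank along press +x
- pin_tip (a point): nose end of the pin's shank, 60 mm from its origin along its x
- pepper_mill: brown wooden pepper mill, 58 wide, 170 high, bystander; origin at the centre of its underside
- salt_shaker: glass salt shaker, 44 wide, 90 high, bystander; origin at the centre of its underside
- spice_3: spice jar with a red cap, 44 wide, 105 high, bystander; origin at the centre of its underside
- onion_2: red onion, 67 wide, 75 high, bystander; origin at the centre of its underside
- garlic_a: garlic bulb, 60 wide, 58 high, bystander; origin at the centre of its underside

How it is judged (in metres and radians):
On the way, in this order (a step that is already met when the one before it is completed fails the run):
1. the lever is set down and let go: its eye between the cheeks within 7 mm of the hole line's centre, its bar leaning up on the ram (distance between lever and yoke_hole below 0.007 m and angle between the x axis of lever and the x axis of press, either way round below 0.2 rad and angle between lever's own y axis and vertical between 0.8 and 1.02 rad and contact force between the fingers and lever below 0.1 N), for 0.2 s.
2. the pin is through bush, lever and rear cheek from the front, its collar within 3 mm of the bush (x of pin in the frame of yoke_hole between -0.031 and -0.024 m and x of pin_tip in the frame of yoke_hole above 0.026 m and angle between the x axis of pin and the x axis of press, either way round below 0.12 rad and distance between lever and yoke_hole below 0.007 m and y of pin in the frame of yoke_hole between -0.007 and 0.007 m and z of pin in the frame of yoke_hole between -0.007 and 0.007 m), for 0.2 s.
3. the lever is pressed until the ram is down by 32 mm or more, the pin still in (value of joint ram above 0.032 m and x of pin in the frame of yoke_hole between -0.032 and -0.024 m and x of pin_tip in the frame of yoke_hole above 0.026 m and angle between the x axis of pin and the x axis of press, either way round below 0.12 rad and distance between lever and yoke_hole below 0.007 m and y of pin in the frame of yoke_hole between -0.007 and 0.007 m and z of pin in the frame of yoke_hole between -0.007 and 0.007 m), for 0.1 s.
At the end, for the whole second after the job is handed in: pin through the bush in the front cheek, lever eye and rear cheek, shank along the holes, collar within 4 mm of the bush; lever's eye within 7 mm of the hole line's centre; ram up within 4 mm, the lever's bar leaning up on it; lever and pin at rest and let go (x of pin in the frame of yoke_hole between -0.032 and -0.024 m and x of pin_tip in the frame of yoke_hole above 0.026 m and angle between the x axis of pin and the x axis of press, either way round below 0.12 rad and distance between lever and yoke_hole below 0.007 m and y of pin in the frame of yoke_hole between -0.007 and 0.007 m and z of pin in the frame of yoke_hole between -0.007 and 0.007 m and value of joint ram below 0.004 m and angle between lever's own y axis and vertical between 0.8 and 1.02 rad and linear speed of each of lever, pin below 0.02 m/s); the robot touches nothing.
It fails at once if a mill, a jar, the onion or the garlic is shifted by more than 3 cm (distance of any of pepper_mill, salt_shaker, spice_3, onion_2, garlic_a from where it was at the start of the episode above 0.03 m).
It also fails if it takes over 72 s, if anything falls off the work surface, if the arm or the gripper's body presses on something with over 40 N, if the wrist force passes 120 N, or if a joint passes its speed limit or range.

## Working session

There is one attempt and no reset: what is moved stays moved. The work goes in short steps, Python scripts to look and compute and a tool call to move; the robot and the scene stay as the last step left them, time stands still between calls to the robot, and variables do not carry over. Pictures are saved under pics/ and viewed, at most 10 in all, crops included, and the job is handed in when it is done.

Besides the shell and the picture viewer there is one more tool, called after "Emit:" by a JSON object that holds its "name" and its "arguments". play_rows: Moves the arm, as the interface text tells. Its arguments: {"type":"object","properties":{"motion":{"type":"array","items":{"type":"array","items":{"type":"number"}}},"grip":{"type":"number"},"squeeze":{"type":"number"}},"required":["motion"]}

```bash
ls; mkdir -p pics; cat > h.py <<'E'
import numpy as np,cv2
from plant import r,viewer,ticket
from scipy.spatial.transform import Rotation as R
def cal(n):
    c=viewer.calibration(n);K=np.array(c["K"]);o=np.array(c["origin"]);M=np.array(c["orientation"])
    if M.shape!=(3,3): M=R.from_euler('xyz',M,degrees=True).as_matrix()
    return K,o,M
def cloud(n,d):
    K,o,M=cal(n);v,u=np.mgrid[:d.shape[0],:d.shape[1]]
    p=np.stack([(u-K[0,2])/K[0,0]*d,(v-K[1,2])/K[1,1]*d,d],-1)
    return p@M.T+o
def ray(n,u,v,z):
    K,o,M=cal(n);d=M@np.array([(u-K[0,2])/K[0,0],(v-K[1,2])/K[1,1],1]);return o+d*(z-o[2])/d[2]
def proj(n,p):
    K,o,M=cal(n);q=(np.asarray(p)-o)@M;return K[0,0]*q[...,0]/q[...,2]+K[0,2],K[1,1]*q[...,1]/q[...,2]+K[1,2]
def shot(n,name):
    im,d=viewer.camera(n);cv2.imwrite(f'pics/{name}.png',im[...,::-1]);np.savez(f'pics/{name}.npz',im=im,d=d);return im,d
E
python3 - <<'E'
from h import *
for n in("top","side"):
    shot(n,n+"0");print(n,viewer.calibration(n))
print(r.state())
E
```

```text
pics
top {'K': array([[487.57433778,   0.        , 252.84929252],
       [  0.        , 487.57433778, 189.80823687],
       [  0.        ,   0.        ,   1.        ]]), 'origin': array([-0.05355978, -0.23668972,  1.57372686]), 'orientation': array([-155.68912554,   -0.27952403,  -63.40571465])}
side {'K': array([[377.51203024,   0.        , 254.20573337],
       [  0.        , 377.51203024, 190.49625053],
       [  0.        ,   0.        ,   1.        ]]), 'origin': array([0.55196799, 1.22255928, 0.65640628]), 'orientation': array([-116.7771558 ,   -1.47878299, -177.69193146])}
{'time': 0.1, 'qpos': array([ 6.25959780e+01,  1.18770196e+01,  8.83952676e+01, -1.33996872e-03,
        7.98405057e+01, -8.62165558e+00]), 'qd': array([ 0.00255908, -0.17347031, -0.05302964,  0.03902765,  0.03690098,
        0.14840713]), 'tau': array([ 4.90040895e-05, -3.71862924e+01, -2.82292020e+01,  7.00745545e-02,
        3.12574406e-02, -7.93159552e-05]), 'tool_pos': array([0.18489517, 0.54391001, 0.30164112]), 'tool_rot': array([-1.79888284e+02, -1.56050677e-02,  1.61217856e+02]), 'ft_force': array([-0.14120274, -0.2398416 , -0.64186168]), 'moment': array([0.00368814, 0.04988831, 0.03713244]), 'finger_force': 0.0, 'finger_gap': 1.0011636792050065}
```

View pics/top0.png

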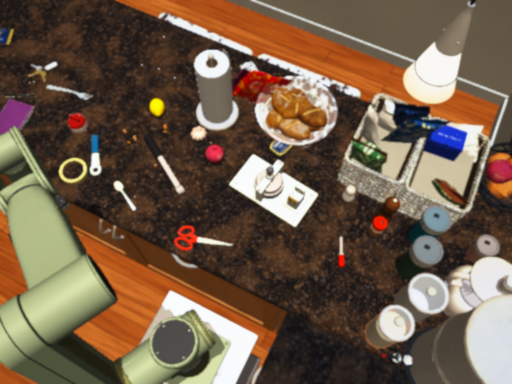

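View pics/side0.png

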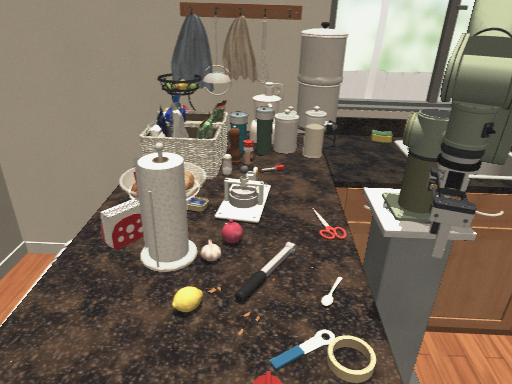

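```bash
python3 - <<'E'
import cv2,numpy as np
a=cv2.imread('pics/top0.png');b=cv2.imread('pics/side0.png')
x=cv2.resize(a[120:275,140:355],None,fx=3.6,fy=3.6,interpolation=cv2.INTER_CUBIC);cv2.imwrite('pics/ct.png',x)
y=cv2.resize(b[150:310,180:310],None,fx=3.7,fy=3.7,interpolation=cv2.INTER_CUBIC);cv2.imwrite('pics/cs.png',y)
from h import *
for n,pts in(("top",[(153,145),(165,165),(182,190),(273,190),(268,167),(295,198),(341,262),(341,240),(350,193),(214,153),(199,131),(380,224),(391,204)]),("side",[(292,245),(240,292),(245,175),(260,185),(230,215),(280,168),(265,169)])):
    z=np.load(f'pics/{n}0.npz')['d'];c=cloud(n,z)
    for u,v in pts: print(n,u,v,c[v,u].round(3))
E
```

```text
top 153 145 [0.574 0.476 0.019]
top 165 165 [0.521 0.393 0.026]
top 182 190 [0.463 0.288 0.029]
top 273 190 [0.589 0.    0.065]
top 268 167 [0.621 0.038 0.149]
top 295 198 [ 0.581 -0.082  0.101]
top 341 262 [ 0.476 -0.304  0.017]
top 341 240 [ 0.547 -0.275  0.015]
top 350 193 [ 0.687 -0.238  0.084]
top 214 153 [0.627 0.249 0.06 ]
top 199 131 [0.691 0.347 0.042]
top 380 224 [ 0.62  -0.365  0.103]
top 391 204 [ 0.673 -0.367  0.158]
side 292 245 [0.463 0.312 0.025]
side 240 292 [0.598 0.522 0.027]
side 245 175 [0.618 0.036 0.116]
side 260 185 [0.564 0.057 0.09 ]
side 230 215 [0.66  0.136 0.012]
side 280 168 [ 0.484 -0.29   0.008]
side 265 169 [ 0.549 -0.269  0.009]
```

View pics/ct.png

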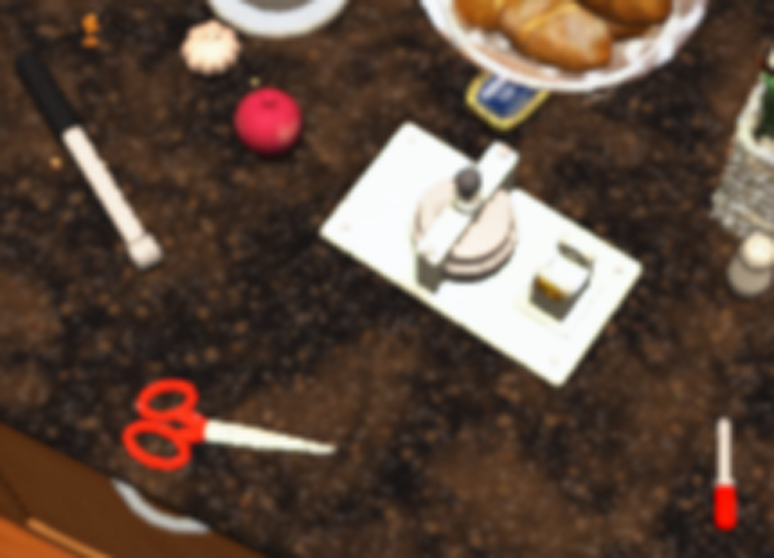

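View pics/cs.png

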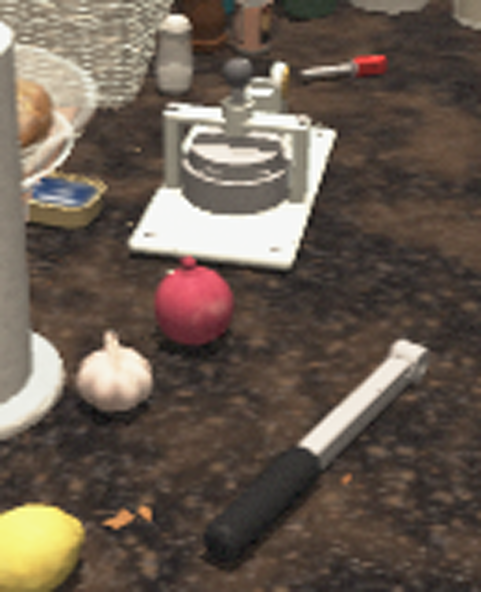

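```bash
cat > m.py <<'E'
from h import *
def rect(P): 
    (c,s,a)=cv2.minAreaRect(P.astype(np.float32)*1000); b=cv2.boxPoints((c,s,a));
    e=b[1]-b[0] if np.linalg.norm(b[1]-b[0])>np.linalg.norm(b[2]-b[1]) else b[2]-b[1]
    return np.round(c,1),np.round(s,1),round(float(np.degrees(np.arctan2(e[1],e[0])))%180,2)
if __name__=="__main__":
  for n in("top","side"):
    z=np.load(f'pics/{n}0.npz');im=z['im'].astype(int);c=cloud(n,z['d'])
    X,Y,Z=c[...,0],c[...,1],c[...,2]
    t=(X>.45)&(X<.7)&(Y>-.2)&(Y<.2)&(im.min(-1)<90)&(abs(Z)<.02);print(n,'table z',np.median(Z[t]))
    white=im.min(-1)>140
    m=(X>.47)&(X<.74)&(Y>-.2)&(Y<.2)&white&(Z<.03)&(Z>.003)
    print('base',m.sum(),np.percentile(Z[m],[10,50,90]).round(4),rect(c[m][:,:2]))
    # lever
    m=(X>.4)&(X<.56)&(Y>.25)&(Y<.46)&(Z>.008)&(Z<.05)&(im.min(-1)>100)
    m2=(X>.4)&(X<.66)&(Y>.25)&(Y<.56)&(Z>.010)&(Z<.05)&(abs((Y-.3)-1.8*(X-.465))<.08)
    print('bar',m.sum(),np.percentile(Z[m],[10,50,90]).round(4),rect(c[m][:,:2]));print('lever',m2.sum(),np.percentile(Z[m2],[10,50,90]).round(4),rect(c[m2][:,:2]))
    red=(im[...,0]>120)&(im[...,1]<60)&(im[...,2]<70)&(X>.42)&(X<.6)&(Y>-.36)&(Y<-.2)&(Z<.04)
    print('handle',red.sum(),np.percentile(Z[red],[10,50,90]).round(4),rect(c[red][:,:2]))
    m=(X>.42)&(X<.6)&(Y>-.36)&(Y<-.2)&(Z<.04)&(im.max(-1)>120)
    print('pin',m.sum(),rect(c[m][:,:2]),proj(n,np.median(c[red],0)))
    dk=(X>.56)&(X<.68)&(Y>-.02)&(Y<.08)&(Z>.12)&(Z<.17)
    print('ball',dk.sum(),np.median(c[dk],0).round(4))
    yk=(X>.54)&(X<.65)&(Y>-.13)&(Y<-.03)&(Z>.095)&(Z<.12)
    print('yoke top',yk.sum(),np.median(c[yk],0).round(4),rect(c[yk][:,:2]))
    br=(im[...,0]>im[...,2]+50)&(X>.5)&(X<.65)&(Y>-.15)&(Y<-.03)&(Z>.05)&(Z<.12)
    print('brass',br.sum(),c[br].mean(0).round(4),np.argwhere(br).mean(0)[::-1])
E
python3 m.py
```

```text
top table z -0.00041576685632582766
base 2034 [0.0102 0.0153 0.0208] (array([633.2,   9.7]), array([282.4, 188.6]), 81.86)
bar 247 [0.0177 0.0243 0.0293] (array([500.7, 361. ]), array([169.2,  23.2]), 58.28)
lever 466 [0.017  0.0246 0.0315] (array([521.4, 405.4]), array([357.7,  63. ]), 61.32)
handle 71 [0.0018 0.0168 0.0221] (array([ 481.9, -304.2]), array([36.9, 23.5]), 22.05)
pin 152 (array([ 512.3, -289.3]), array([104. ,  23.6]), 26.43) (np.float64(341.1439485780477), np.float64(260.3593075111793))
ball 55 [0.615  0.0299 0.1471]
yoke top 67 [ 0.5883 -0.0785  0.1006] (array([601.7, -77.8]), array([33.7, 53.9]), 170.17)
brass 34 [ 0.5766 -0.0764  0.0868] [292.5        199.91176471]
side table z -0.0026049880822746063
base 745 [0.0107 0.013  0.0149] (array([618.8,  18.8]), array([275.6, 148.8]), 81.75)
bar 246 [0.0212 0.0231 0.025 ] (array([505.9, 367.5]), array([160.5,  24.4]), 57.25)
lever 741 [0.0142 0.023  0.0271] (array([532. , 413.7]), array([268.7,  29.5]), 58.71)
handle 9 [0.0073 0.0124 0.015 ] (array([ 483.6, -292.3]), array([31.2,  6.6]), 27.82)
pin 54 (array([ 533.2, -304.1]), array([113.6,  72.5]), 22.21) (np.float64(280.0), np.float64(167.0))
ball 54 [0.6209 0.0409 0.14  ]
yoke top 11 [ 0.5832 -0.0655  0.0993] (array([584.5, -68.7]), array([19.2,  9.3]), 75.34)
brass 13 [ 0.5804 -0.0638  0.0879] [256.53846154 171.23076923]
```

```bash
python3 - <<'E'
from h import *
f=lambda x,y:(140+(x+.5)/3.6-.5,120+(y+.5)/3.6-.5)
C=[ray('top',*f(*p),.0125)[:2]*1000 for p in[(320,233),(407,122),(642,268),(560,385)]]
C=np.array(C);print(C.round(1),np.linalg.norm(C-np.roll(C,-1,0),axis=1).round(1),C.mean(0));
for i in range(4): d=C[(i+1)%4]-C[i];print(np.degrees(np.arctan2(d[1],d[0])))
g=lambda x,y:(180+(x+.5)/3.7-.5,150+(y+.5)/3.7-.5)
D=np.array([ray('side',*g(*p),.0125)[:2]*1000 for p in[(130,248),(291,265),(337,128)]]);print(D.round(1),'diag c',(D[1:]+0).round(1),np.linalg.norm(D[1]-D[0]),np.linalg.norm(D[2]-D[1]))
d=D[0]-D[1];print(np.degrees(np.arctan2(d[1],d[0])));d=D[1]-D[2];print(np.degrees(np.arctan2(d[1],d[0])))
print('c from side',D[1]+(D[0]-D[1])/2+(D[2]-D[1])/2)
# refined: lever masks both views, ray-cast on plane z=.02
for n in('top','side'):
    z=np.load(f'pics/{n}0.npz');im=z['im'].astype(int);c=cloud(n,z['d'])
    X,Y,Z=np.moveaxis(c,-1,0)
    m=(im.min(-1)>90)&(X>.4)&(X<.58)&(Y>.25)&(Y<.46)
    k,lab,st,_=cv2.connectedComponentsWithStats(m.astype(np.uint8));m=lab==1+np.argmax(st[1:,4])
    P=np.array([ray(n,u,v,.02)[:2] for v,u in np.argwhere(m)])*1000
    mu=P.mean(0);w=np.linalg.svd(P-mu)[2][0];w*=np.sign(w[1]);s=(P-mu)@w
    print(n,'bar axis',mu.round(1),np.degrees(np.arctan2(w[1],w[0])).round(2),'ends',s.min(),s.max(),(mu+w*s.min()).round(1),(mu+w*s.max()).round(1))
    # ball
    b=(im.max(-1)<110)&(X>.56)&(X<.68)&(Y>-.02)&(Y<.08)&(Z>.125)&(Z<.17)
    q=np.argwhere(b).mean(0)[::-1];print('ball',b.sum(),q,ray(n,*q,.139).round(4))
    red=(im[...,0]>110)&(im[...,1]<70)&(im[...,2]<80)&(X>.42)&(X<.6)&(Y>-.36)&(Y<-.2)&(Z<.04)
    P=np.array([ray(n,u,v,.013)[:2] for v,u in np.argwhere(red)])*1000;print('handle',len(P),P.mean(0),cv2.minAreaRect(P.astype(np.float32)))
    m=(np.abs(X-.52)<.06)&(abs(Y+.285)<.04)&(im.min(-1)>100)
    P=np.array([ray(n,u,v,.012)[:2] for v,u in np.argwhere(m)])*1000;print('shank',len(P),P.mean(0),P[np.argmax(P[:,0])])
E
```

```text
[[ 560.8  158.4]
 [ 709.7  137.5]
 [ 668.4 -138.8]
 [ 522.6 -117.8]] [150.4 279.5 147.3 278.8] [615.35680353   9.82975493]
-7.96809194168671
-98.50194291222321
171.76854387851836
82.12417436177628
[[ 709.3  150.7]
 [ 564.5  167.9]
 [ 524.3 -114. ]] diag c [[ 564.5  167.9]
 [ 524.3 -114. ]] 145.80633616537858 284.7032804602771
-6.770435569786501
81.87902623953902
c from side [616.80703699  18.35590148]
top bar axis [499.1 357.1] 58.57 ends -80.50806653975997 90.51734709528894 [457.1 288.4] [546.3 434.3]
ball 19 [269.42105263 171.57894737] [0.6124 0.028  0.139 ]
handle 81 [ 482.91623135 -302.09782385] ((482.443115234375, -302.21185302734375), (38.696834564208984, 19.857765197753906), 22.478696823120117)
shank 74 [ 530.13216858 -281.33553125] [ 561.53289975 -269.85165269]
side bar axis [502. 361.] 58.09 ends -80.02681710573603 82.34624477742031 [459.7 293.1] [545.6 430.9]
ball 33 [244.21212121 170.12121212] [0.62   0.0466 0.139 ]
handle 22 [ 484.7727686  -283.72184827] ((484.20611572265625, -287.9510803222656), (45.117034912109375, 26.176532745361328), 89.21929168701172)
shank 26 [ 532.61120634 -274.40956741] [ 566.02215688 -261.04593294]
```

Emit:
{"name": "play_rows", "arguments": {"motion": [[0.03,-0.01,0,-0.18],[0.06,-0.03,0,-0.36],[0.1,-0.05,-0.01,-0.54],[0.13,-0.06,-0.02,-0.72],[0.17,-0.08,-0.04,-0.9],[0.2,-0.1,-0.06,-1.08],[0.233,-0.11,-0.08,-1.26],[0.267,-0.126,-0.1,-1.44],[0.3,-0.142,-0.1,-1.62],[0.333,-0.157,-0.1,-1.796]], "grip": 0}}

```text
time: 1.35
tool_pos: [0.5186, 0.3864, 0.2013]
tool_rot: [-179.9, 0.1, 58.0]
ft_force: [-1.1, -0.1, 0.4]
finger_gap: 1.002
finger_force: 0.0
```

```bash
python3 - <<'E'
from h import *
print(ray('side',168,255,0),ray('top',217,117,0))
im,d=shot('top','top1');im2,d2=shot('side','side1')
s=r.state();print(s['tool_pos'],s['tool_rot'],s['time'])
a=im[110:220,110:240];b=im2[180:330,190:350]
cv2.imwrite('pics/v1.png',np.hstack([cv2.resize(x,(int(x.shape[1]*450/x.shape[0]*.75),int(450*.75)),interpolation=cv2.INTER_CUBIC) for x in(a,b)])[...,::-1])
E
```

```text
[0.81657025 0.35286819 0.        ] [0.79560987 0.33205274 0.        ]
[0.52107382 0.3853526  0.20202922] [1.79930418e+02 4.04673759e-03 5.80208736e+01] 1.45
```

View pics/v1.png

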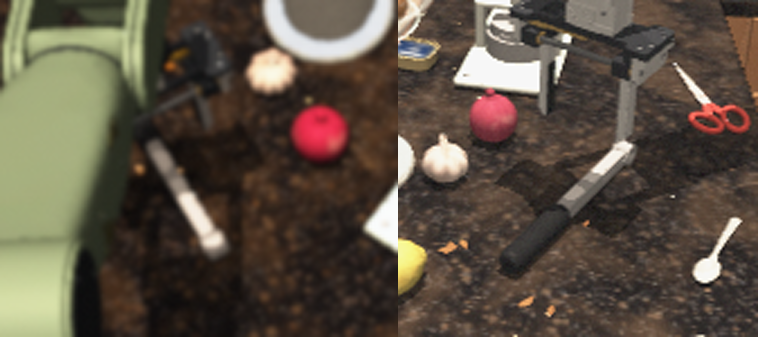

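Emit:
{"name": "play_rows", "arguments": {"motion": [[0,0,-0.03,0],[0,0,-0.06,0],[0,0,-0.085,0],[0,0,-0.1,0],[0,0,-0.1,0]]}}

```text
time: 2.08
tool_pos: [0.5167, 0.3872, 0.1011]
tool_rot: [-179.9, 0.2, 58.4]
ft_force: [0.1, 0.4, 0.7]
finger_gap: 1.001
finger_force: 0.0
```

Emit:
{"name": "play_rows", "arguments": {"motion": [[0,0,0,0],[0,0,0,0],[0,0,0,0],[0,0,0,0],[0,0,0,0],[0,0,0,0]], "grip": 1, "squeeze": 8}}

```text
time: 2.82
tool_pos: [0.5181, 0.3873, 0.1026]
tool_rot: [-180.0, 0.0, 58.3]
ft_force: [-0.1, 0.1, 0.4]
finger_gap: 0.396
finger_force: 0.0
```

Emit:
{"name": "play_rows", "arguments": {"motion": [[0,0,0,0],[0,0,0,0],[0,0,0,0],[0,0,0,0]], "squeeze": 5}}

```text
time: 3.32
tool_pos: [0.5181, 0.3874, 0.1026]
tool_rot: [-180.0, 0.0, 58.3]
ft_force: [-0.3, 0.3, -0.4]
finger_gap: 0.188
finger_force: 5.0
```

Emit:
{"name": "play_rows", "arguments": {"motion": [[-0.001,-0.001,0.011,0],[-0.0024,-0.0038,0.022,0],[-0.0045,-0.0075,0.033,0],[-0.0072,-0.0117,0.043,0],[-0.01,-0.0165,0.051,0],[-0.0139,-0.0225,0.06,0],[-0.0165,-0.0267,0.065,0],[-0.0165,-0.0267,0.065,0],[-0.0165,-0.0267,0.065,0]]}}

```text
time: 4.45
tool_pos: [0.5019, 0.3608, 0.168]
tool_rot: [180.0, -0.0, 58.3]
ft_force: [0.7, 0.6, -0.4]
finger_gap: 0.187
finger_force: 5.0
```

```bash
python3 - <<'E'
from h import *
im,d=shot('top','top2');im2,d2=shot('side','side2')
s=r.state();print(s['tool_pos'],s['tool_rot'],s['time'],s['finger_gap'],s['finger_force'])
a=im[110:220,110:240];b=im2[180:330,190:350]
cv2.imwrite('pics/v2.png',np.hstack([cv2.resize(x,(int(x.shape[1]*450/x.shape[0]*.75),int(450*.75)),interpolation=cv2.INTER_CUBIC) for x in(a,b)])[...,::-1])
E
```

```text
[0.50198454 0.36098126 0.16784551] [ 1.79977213e+02 -4.76400867e-02  5.83233060e+01] 4.55 0.19233180599919314 4.999958574771881
```

View pics/v2.png

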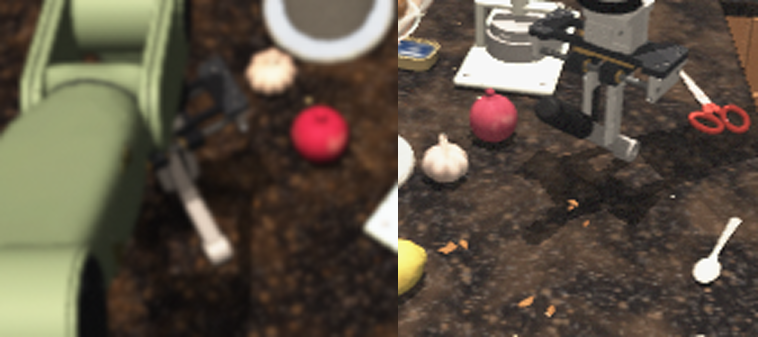

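Emit:
{"name": "play_rows", "arguments": {"motion": [[0,0,0,0],[0,0,0,0],[0,0,0.02,0],[0,0,0.06,0],[0,0,0.1,0],[0,0,0.14,0],[0,0,0.18,0],[0,0,0.19,0],[0,0,0.19,0]], "squeeze": 60}}

```text
time: 5.68
tool_pos: [0.5015, 0.3606, 0.3578]
tool_rot: [180.0, -0.0, 58.3]
ft_force: [0.8, -0.6, -4.3]
finger_gap: 0.185
finger_force: 60.0
```

Emit:
{"name": "play_rows", "arguments": {"motion": [[0.005,-0.02,0,0.03],[0.018,-0.06,0,0.08],[0.031,-0.105,0,0.13],[0.046,-0.155,0,0.19],[0.061,-0.205,0,0.25],[0.076,-0.255,0,0.3],[0.091,-0.305,0,0.35],[0.102,-0.34,0,0.39],[0.109,-0.365,0,0.41],[0.111,-0.371,0,0.41]]}}

```text
time: 6.92
tool_pos: [0.6118, -0.0117, 0.3544]
tool_rot: [-179.7, -0.0, 81.6]
ft_force: [-0.3, 0.4, -3.5]
finger_gap: 0.187
finger_force: 60.0
```

```bash
python3 - <<'E'
from h import *
im,d=shot('top','top3');im2,d2=shot('side','side3')
s=r.state();print(s['tool_pos'],s['tool_rot'],s['time'],s['finger_gap'],s['finger_force'])
a=im[90:240,200:330];b=im2[30:230,180:330]
cv2.imwrite('pics/v3.png',np.hstack([cv2.resize(x,(int(x.shape[1]*500/x.shape[0]),500),interpolation=cv2.INTER_CUBIC) for x in(a,b)])[...,::-1])
E
```

```text
[ 0.61195393 -0.01033591  0.35541755] [-1.79762284e+02 -3.63466104e-02  8.17407959e+01] 7.025 0.18760091598835338 59.998303055763245
```

View pics/v3.png

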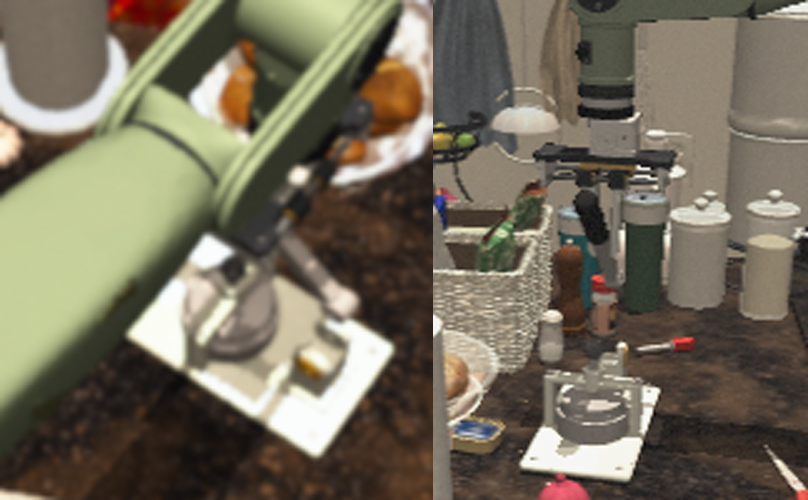

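```bash
python3 - <<'E'
from h import *
for n in('top','side'):
    z=np.load(f'pics/{n}3.npz');im=z['im'].astype(int);c=cloud(n,z['d']);X,Y,Z=np.moveaxis(c,-1,0)
    m=(X>.56)&(X<.66)&(Y>-.12)&(Y<.2)&(Z>.165)&(Z<.42)&(abs((Z-.2)-.78*(Y+.079))<.05)
    P=c[m];mu=P.mean(0)
    print(n,len(P),'min y',P[P[:,1].argsort()[:5]].round(3).tolist())
    a=np.polyfit(P[:,1],P[:,2],1);b=np.polyfit(P[:,1],P[:,0],1);print('tilt',np.degrees(np.arctan(a[0])),'z at y=-.079',np.polyval(a,-.079),'x slope deg',np.degrees(np.arctan(b[0])),'x at eye',np.polyval(b,-.079))
    # yoke
    m=(X>.55)&(X<.66)&(Y>-.13)&(Y<-.04)&(Z>.085)&(Z<.115)&(im.min(-1)>120)
    print('yoke',m.sum(),c[m].mean(0).round(4),c[m].min(0).round(3),c[m].max(0).round(3))
    if n=='side':
        print(proj('side',[.602,-.079,.2]),proj('side',[.602+.03,.12,.36]))
u=200+345/3.333;v=90+300/3.333
print('eye ray',ray('top',u,v,.2),proj('top',[.602,-.079,.2]))
# image of yoke in top3 rows
z=np.load('pics/top3.npz')['im'];x=cv2.resize(z[165:225,265:325],None,fx=9,fy=9,interpolation=cv2.INTER_CUBIC)[...,::-1];cv2.imwrite('pics/v4.png',x)
E
```

```text
top 271 min y [[0.601, -0.101, 0.204], [0.594, -0.1, 0.209], [0.603, -0.1, 0.206], [0.588, -0.1, 0.205], [0.605, -0.099, 0.208]]
tilt 39.211732350462945 z at y=-.079 0.2167460605065971 x slope deg 8.570359287723903 x at eye 0.5958335899520871
yoke 71 [ 0.6014 -0.0796  0.0998] [ 0.576 -0.099  0.086] [ 0.629 -0.057  0.11 ]
side 406 min y [[0.59, -0.092, 0.196], [0.59, -0.087, 0.194], [0.59, -0.084, 0.214], [0.59, -0.079, 0.208], [0.597, -0.078, 0.185]]
tilt 39.039223174020265 z at y=-.079 0.20167039939978687 x slope deg 9.569288964950818 x at eye 0.5942737862942081
yoke 12 [ 0.5873 -0.0629  0.0964] [ 0.583 -0.074  0.089] [ 0.59  -0.054  0.102]
(np.float64(251.6253364485081), np.float64(140.99661545556583)) (np.float64(239.63728590289426), np.float64(111.56599524481966))
eye ray [ 0.60549237 -0.09110297  0.2       ] (np.float64(299.5154883954424), np.float64(179.33709982540572))
```

View pics/v4.png

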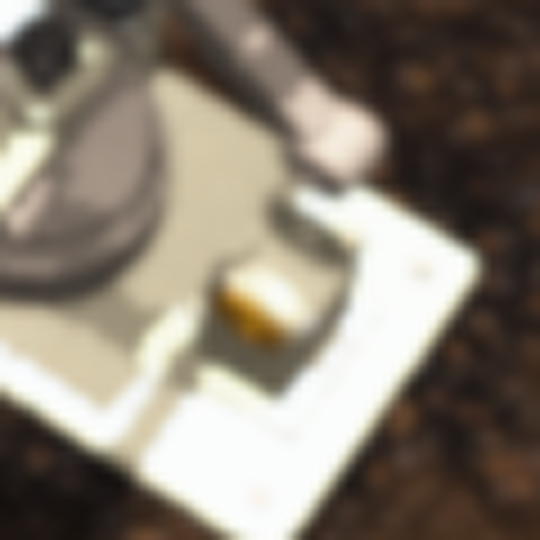

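Emit:
{"name": "play_rows", "arguments": {"motion": [[0.0005,0.003,-0.02,0],[0.0007,0.005,-0.05,0],[0.0007,0.005,-0.075,0],[0.0007,0.005,-0.08,0],[0.0007,0.005,-0.08,0]]}}

```text
time: 7.65
tool_pos: [0.6132, -0.0044, 0.2777]
tool_rot: [-180.0, -0.0, 81.9]
ft_force: [-0.2, -0.4, -2.9]
finger_gap: 0.185
finger_force: 60.0
```

```bash
python3 - <<'E'
from h import *
im,d=shot('top','top4');im2,d2=shot('side','side4')
s=r.state();print(s['tool_pos'],s['tool_rot'],s['time'],s['ft_force'])
a=im[165:225,265:325];b=im2[125:205,220:300]
cv2.imwrite('pics/v5.png',np.hstack([cv2.resize(x,(400,400),interpolation=cv2.INTER_CUBIC) for x in(a,b)])[...,::-1])
c=cloud('top',d);X,Y,Z=np.moveaxis(c,-1,0)
m=(X>.56)&(X<.66)&(Y>-.12)&(Y<.1)&(Z>.12)&(abs((Z-.14)-.8*(Y+.078))<.025);P=c[m]
print(len(P),np.percentile(P[P[:,1]<-.06],[3,97],0).round(3),[ (y,P[abs(P[:,1]-y)<.006].mean(0).round(4).tolist()) for y in (-.09,-.08,-.07,-.06,-.05)])
m=(X>.55)&(X<.66)&(Y>-.13)&(Y<-.04)&(Z>.07)&(Z<.115)&(im.min(-1)>120);print(m.sum(),np.percentile(c[m],[3,50,97],0).round(4))
E
```

```text
[ 0.61401513 -0.00493068  0.27918925] [ 1.79852188e+02 -5.92795386e-03  8.18387907e+01] 7.75 [ 1.3230547   0.55034001 -2.62920317]
223 [[ 0.587 -0.092  0.122]
 [ 0.611 -0.061  0.154]] [(-0.09, [0.5978, -0.0887, 0.1317]), (-0.08, [0.5973, -0.08, 0.1365]), (-0.07, [0.5984, -0.07, 0.1416]), (-0.06, [0.6004, -0.06, 0.1497]), (-0.05, [0.6015, -0.0497, 0.1591])]
84 [[ 0.5775 -0.0992  0.0707]
 [ 0.5888 -0.0867  0.0922]
 [ 0.6255 -0.0559  0.1087]]
```

View pics/v5.png

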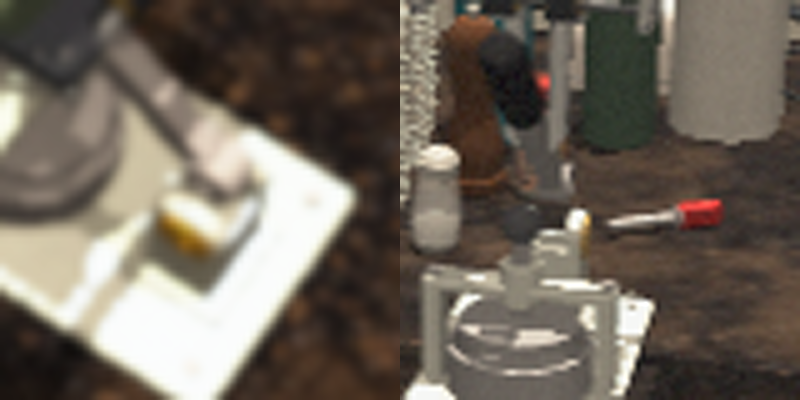

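Emit:
{"name": "play_rows", "arguments": {"motion": [[0.002,0,0,0],[0.002,0,-0.006,0],[0.002,0,-0.012,0],[0.002,0,-0.018,0],[0.002,0,-0.024,0],[0.002,0,-0.03,0],[0.002,0,-0.03,0]]}}

```text
time: 8.62
tool_pos: [0.6149, -0.0053, 0.2467]
tool_rot: [-179.9, 0.0, 81.8]
ft_force: [-0.8, -0.4, -3.3]
finger_gap: 0.188
finger_force: 60.0
```

```bash
python3 - <<'E'
from h import *
im,d=shot('top','top5');im2,d2=shot('side','side5')
s=r.state();print(s['tool_pos'],s['tool_rot'],s['time'],s['ft_force'],s['moment'])
a=im[165:225,265:325];b=im2[125:205,220:300]
cv2.imwrite('pics/v6.png',np.hstack([cv2.resize(x,(400,400),interpolation=cv2.INTER_CUBIC) for x in(a,b)])[...,::-1])
E
```

```text
[ 0.61537873 -0.00534231  0.247617  ] [1.79999560e+02 1.72118512e-03 8.18076174e+01] 8.725 [ 0.23597266  0.12020884 -4.12485251] [ 0.05435446  0.01877425 -0.03008235]
```

Emit:
{"name": "play_rows", "arguments": {"motion": [[0,0,-0.004,0],[0,0,-0.008,0],[0,0,-0.011,0],[0,0,-0.011,0]]}}

```text
time: 9.22
tool_pos: [0.6155, -0.005, 0.2371]
tool_rot: [180.0, -0.0, 81.8]
ft_force: [-0.0, 1.4, -0.8]
finger_gap: 0.186
finger_force: 60.0
```

```bash
python3 - <<'E'
from h import *
im,d=shot('top','top5');im2,d2=shot('side','side5')
s=r.state();print(s['tool_pos'],s['tool_rot'],s['time'],s['ft_force'],s['moment'])
a=im[165:225,265:325];b=im2[125:205,220:300]
cv2.imwrite('pics/v6.png',np.hstack([cv2.resize(x,(400,400),interpolation=cv2.INTER_CUBIC) for x in(a,b)])[...,::-1])
E
```

```text
[ 0.6155333  -0.00498401  0.23705558] [ 1.79965871e+02 -3.78959668e-02  8.18132094e+01] 9.325 [-0.6351949   2.06946728 -1.06923086] [ 0.37081256  0.1392013  -0.03330257]
```

View pics/v6.png

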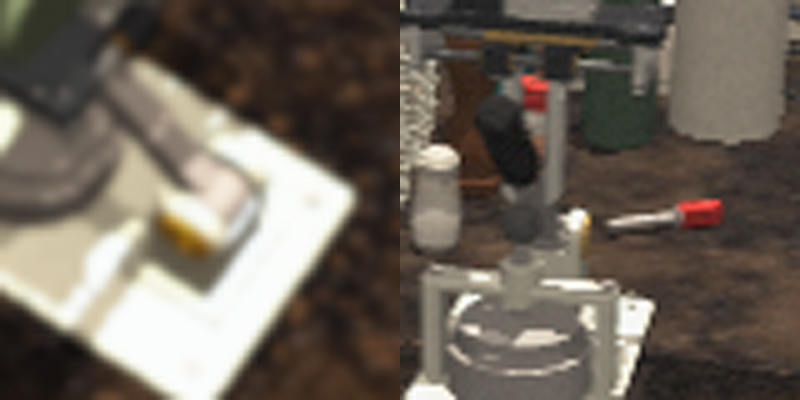

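Emit:
{"name": "play_rows", "arguments": {"motion": [[0,0,0,0],[0,0.001,0,0],[0,0.002,-0.001,0],[0,0.003,-0.002,0],[0,0.003,-0.003,0],[0,0.003,-0.003,0]], "squeeze": 5}}

```text
time: 10.07
tool_pos: [0.6157, -0.0021, 0.2343]
tool_rot: [179.9, -0.0, 81.8]
ft_force: [-0.2, 2.5, 3.2]
finger_gap: 0.191
finger_force: 5.0
```

```bash
python3 - <<'E'
from h import *
s=r.state();print(s['tool_pos'],s['time'],s['ft_force'],s['moment'],s['finger_gap'])
E
```

```text
[ 0.61568967 -0.00213402  0.23430514] 10.075 [-0.22729544  2.51105674  3.22282338] [ 2.44865771e-01  7.49635683e-02 -8.80869170e-05] 0.19144673665693082
```

Emit:
{"name": "play_rows", "arguments": {"motion": [[0,0,0,0],[0,0,0,0],[0,0,0,0],[0,0,0,0],[0,0,0,0],[0,0,0,0]], "grip": 0.4}}

```text
time: 10.82
tool_pos: [0.6153, -0.0023, 0.2336]
tool_rot: [180.0, 0.0, 81.8]
ft_force: [1.0, 0.6, -0.1]
finger_gap: 0.603
finger_force: 0.0
```

```bash
python3 - <<'E'
from h import *
im,d=shot('top','top6');im2,d2=shot('side','side6')
s=r.state();print(s['tool_pos'],s['time'],s['ft_force'],s['finger_gap'],s['finger_force'])
c=cloud('top',d);X,Y,Z=np.moveaxis(c,-1,0)
m=(X>.56)&(X<.66)&(Y>-.12)&(Y<.0)&(Z>.08)&(abs((Z-.1)-.8*(Y+.078))<.025)&(im.min(-1)>60);P=c[m]
for y in(-.09,-.08,-.07,-.06,-.05,-.04,-.03):
    q=P[abs(P[:,1]-y)<.006]
    if len(q):print(len(q),q.mean(0).round(4))
c=cloud('side',d2);X,Y,Z=np.moveaxis(c,-1,0)
m=(im2.max(-1)<60)&(X>.56)&(X<.7)&(Y>.02)&(Y<.2)&(Z>.15)&(Z<.32);P=c[m];print(len(P),np.percentile(P,[3,50,97],0).round(3))
a=im[135:225,235:325];b=im2[85:205,200:320]
cv2.imwrite('pics/v7.png',np.hstack([cv2.resize(x,(400,400),interpolation=cv2.INTER_CUBIC) for x in(a,b)])[...,::-1])
E
```

```text
[ 0.615335   -0.00232531  0.2336597 ] 10.925 [-0.41135966 -0.01739109 -0.168566  ] 0.6002776157604769 0.0
55 [ 0.6013 -0.0895  0.0941]
57 [ 0.6009 -0.08    0.0991]
55 [ 0.6014 -0.07    0.1018]
42 [ 0.5996 -0.0608  0.1045]
28 [ 0.604  -0.0498  0.1168]
28 [ 0.6056 -0.0403  0.1244]
29 [ 0.6074 -0.0303  0.1311]
276 [[0.567 0.02  0.179]
 [0.623 0.047 0.241]
 [0.678 0.132 0.273]]
```

View pics/v7.png

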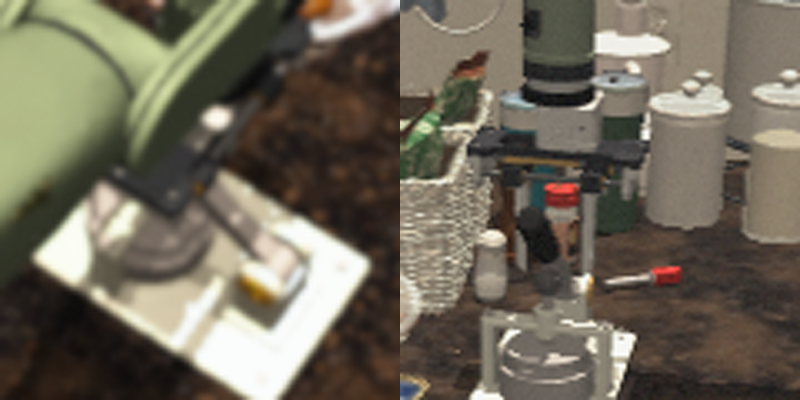

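Emit:
{"name": "play_rows", "arguments": {"motion": [[0,0,0.03,0],[0,0,0.08,0],[0,0,0.13,0],[0,0,0.15,0],[-0.03,-0.05,0.15,-0.17],[-0.055,-0.1,0.15,-0.34],[-0.08,-0.155,0.15,-0.51],[-0.105,-0.21,0.13,-0.68],[-0.125,-0.265,0.09,-0.85],[-0.137,-0.301,0.05,-1.009]]}}

```text
time: 12.18
tool_pos: [0.4784, -0.3043, 0.2856]
tool_rot: [179.8, -0.1, 23.6]
ft_force: [0.6, 0.4, -0.6]
finger_gap: 0.597
finger_force: 0.0
```

```bash
python3 - <<'E'
from h import *
im,d=shot('top','top7');im2,d2=shot('side','side7')
s=r.state();print(s['tool_pos'],s['tool_rot'],s['time'])
c=cloud('top',d);X,Y,Z=np.moveaxis(c,-1,0)
# lever bar profile, in frame from yoke centre
m=(X>.57)&(X<.68)&(Y>-.11)&(Y<.16)&(Z>.08)&(abs((Z-.1)-.78*(Y+.078))<.03);P=c[m]
for y in np.arange(-.09,.15,.02):
    q=P[abs(P[:,1]-y)<.008]
    if len(q):print(len(q),q.mean(0).round(4))
for n,I,D in(('top',im,d),('side',im2,d2)):
    c=cloud(n,D);X,Y,Z=np.moveaxis(c,-1,0)
    I=I.astype(int)
    m=(I.max(-1)<60)&(X>.58)&(X<.67)&(Y>.04)&(Y<.16)&(Z>.17)&(Z<.29);P=c[m]
    if len(P):print(n,len(P),P.mean(0).round(4),np.degrees(np.arctan(np.polyfit(P[:,1],P[:,2],1)[0])))
    br=(I[...,0]>I[...,2]+50)&(X>.5)&(X<.65)&(Y>-.15)&(Y<-.03)&(Z>.05)&(Z<.12)
    print(n,'brass',br.sum(),c[br].mean(0).round(4),np.argwhere(br).mean(0)[::-1],proj(n,[.602-.028*.99,-.078+.028*.143,.085]))
    red=(I[...,0]>110)&(I[...,1]<70)&(I[...,2]<80)&(X>.42)&(X<.6)&(Y>-.36)&(Y<-.2)&(Z<.04);print('red',red.sum(),c[red].mean(0).round(4))
E
```

```text
[ 0.4748116  -0.30384137  0.2792602 ] [-179.5070523     0.32834547   23.60719938] 12.275
61 [ 0.6059 -0.089   0.0951]
78 [ 0.5997 -0.0697  0.1003]
45 [ 0.6026 -0.0501  0.1138]
39 [ 0.6067 -0.0304  0.1319]
40 [ 0.6097 -0.0096  0.1462]
42 [0.6132 0.0102 0.1608]
47 [0.6154 0.0303 0.1793]
54 [0.6169 0.0498 0.197 ]
56 [0.6201 0.0698 0.2121]
60 [0.6224 0.0901 0.227 ]
54 [0.6257 0.1099 0.2425]
9 [0.6276 0.1254 0.2407]
top 261 [0.6227 0.0833 0.2229] 34.53248341337856
top brass 14 [ 0.5773 -0.0701  0.0929] [291.         198.21428571] (np.float64(291.50786094026995), np.float64(200.3977820532869))
red 35 [ 0.4818 -0.301   0.0198]
side 141 [0.6276 0.1085 0.2184] 42.79220584520522
side brass 12 [ 0.5802 -0.0639  0.0871] [256.58333333 171.41666667] (np.float64(258.2515655422678), np.float64(170.91314228275039))
red 24 [ 0.4855 -0.2913  0.013 ]
```

Emit:
{"name": "play_rows", "arguments": {"motion": [[0,0,-0.04,0],[0,0,-0.09,0],[0,0,-0.14,0],[0,0,-0.17,0],[0,0,-0.182,0],[0,0,-0.182,0]]}}

```text
time: 13.02
tool_pos: [0.4793, -0.3017, 0.1033]
tool_rot: [-180.0, -0.0, 24.1]
ft_force: [0.6, 0.4, -0.8]
finger_gap: 0.599
finger_force: 0.0
```

Emit:
{"name": "play_rows", "arguments": {"motion": [[0,0,0,0],[0,0,0,0],[0,0,0,0],[0,0,0,0],[0,0,0,0],[0,0,0,0],[0,0,0,0]], "grip": 1, "squeeze": 30}}

```text
time: 13.9
tool_pos: [0.4789, -0.3021, 0.1033]
tool_rot: [180.0, -0.0, 24.0]
ft_force: [-0.5, 0.4, 3.8]
finger_gap: 0.169
finger_force: 30.0
```

Emit:
{"name": "play_rows", "arguments": {"motion": [[0,0,0.02,0],[0,0,0.06,0],[0,0,0.1,0],[0,0,0.12,0],[0,0,0.12,0],[0,0,0.12,0]]}}

```text
time: 14.65
tool_pos: [0.4781, -0.3014, 0.2214]
tool_rot: [-179.9, 0.1, 24.0]
ft_force: [-0.2, 0.7, -1.6]
finger_gap: 0.167
finger_force: 30.0
```

```bash
python3 - <<'E'
from h import *
im,d=shot('top','top8');im2,d2=shot('side','side8')
s=r.state();print(s['tool_pos'],s['tool_rot'],s['time'],s['finger_gap'],s['finger_force'],s['ft_force'])
for n,I,D in(('top',im,d),('side',im2,d2)):
    c=cloud(n,D);X,Y,Z=np.moveaxis(c,-1,0);I=I.astype(int)
    red=(I[...,0]>90)&(I[...,1]<60)&(I[...,2]<70)&(X>.42)&(X<.6)&(Y>-.36)&(Y<-.2)&(Z<.19)&(Z>.1);print('red',red.sum(),c[red].mean(0).round(4) if red.sum() else '')
    m=(X>.49)&(X<.6)&(Y>-.31)&(Y<-.22)&(Z>.105)&(Z<.15)
    P=c[m]
    if len(P)<3: print(n,len(P));continue
    t=(P[:,:2]-[.4784,-.3043])@[.915,.4035];print(n,len(P),P.mean(0).round(4),'t range',t.min(),t.max(),'fit z',np.polyfit(t,P[:,2],1),'fit lat',np.polyfit(t,(P[:,:2]-[.4784,-.3043])@[-.4035,.915],1))
E
```

```text
[ 0.47794498 -0.3013062   0.22100061] [-1.79810333e+02  8.83479304e-02  2.39937432e+01] 14.75 0.16708620013533507 29.999118447303772 [-0.82802904  0.01936756 -0.92027383]
red 11 [ 0.4672 -0.3068  0.1366]
top 0
red 21 [ 0.4914 -0.2863  0.1268]
side 56 [ 0.5172 -0.2797  0.1274] t range 0.010316781230646674 0.09458957073719612 fit z [-0.0806148   0.13108042] fit lat [0.00245043 0.00670471]
```

Emit:
{"name": "play_rows", "arguments": {"motion": [[0,0.02,0,-0.06],[0,0.06,0,-0.14],[0,0.1,0,-0.24],[-0.002,0.14,0,-0.34],[-0.004,0.18,0,-0.44],[-0.005,0.22,0,-0.53],[-0.0057,0.242,-0.02,-0.562],[-0.0057,0.242,-0.043,-0.562],[-0.0057,0.242,-0.043,-0.562],[-0.0057,0.242,-0.043,-0.562]]}}

```text
time: 16.0
tool_pos: [0.4732, -0.0602, 0.18]
tool_rot: [-180.0, 0.0, -8.2]
ft_force: [1.1, -0.1, -0.6]
finger_gap: 0.166
finger_force: 30.0
```

```bash
cat > pin.py <<'E'
from h import *
import sys
k=sys.argv[1]
im,d=shot('top','top'+k);im2,d2=shot('side','side'+k)
s=r.state();T=s['tool_pos'];print(T,s['tool_rot'],s['time'],s['ft_force'])
a=np.radians(s['tool_rot'][2]);u=np.array([np.cos(a),np.sin(a)]);v=np.array([-u[1],u[0]])
for n,I,D in(('top',im,d),('side',im2,d2)):
    c=cloud(n,D);X,Y,Z=np.moveaxis(c,-1,0);I=I.astype(int)
    t=(c[...,:2]-T[:2])@u;l=(c[...,:2]-T[:2])@v
    m=(t>.045)&(t<.11)&(abs(l)<.025)&(abs(Z-(T[2]-.093))<.02)&(I.max(-1)-I.min(-1)<40)
    if m.sum()>3:print(n,'shank',m.sum(),'t',t[m].min(),t[m].max(),'z',np.polyfit(t[m]-.07,Z[m],1),'lat',np.polyfit(t[m]-.07,l[m],1))
    br=(I[...,0]>I[...,2]+50)&(X>.5)&(X<.65)&(Y>-.15)&(Y<-.03)&(Z>.05)&(Z<.12)
    q=np.argwhere(br)[:,::-1]
    print(n,'brass',len(q),q.mean(0),'t,l,z',t[br].mean(),l[br].mean(),Z[br].mean(),'bbox',q.min(0),q.max(0))
    P=lambda tt,ll=0,z=0:proj(n,[*(T[:2]+tt*u+ll*v),T[2]-.093+z]);print('tip px',P(.088),'axis@bush',P(.103),'+y3',P(.103,.003),'+z3',P(.103,0,.003))
E
python3 pin.py 9
```

```text
[ 0.47372798 -0.0605271   0.18080146] [ 1.79986935e+02 -8.91968372e-02 -8.24127038e+00] 16.1 [ 0.16048693 -0.63049158 -1.3485617 ]
top shank 4 t 0.08758360858275203 0.10707647966448255 z [-0.90708909  0.10561896] lat [-0.47724206  0.00407611]
top brass 6 [295.16666667 201.83333333] t,l,z 0.1048251278465658 -0.0113718173341614 0.08307480875518299 bbox [294 201] [296 203]
tip px (np.float64(289.6340531031431), np.float64(203.30739727755397)) axis@bush (np.float64(292.1027808738691), np.float64(199.88491054840216)) +y3 (np.float64(291.34336722652864), np.float64(199.4081390533619)) +z3 (np.float64(292.1737196004892), np.float64(199.52875158980726))
side shank 40 t 0.045557233087443215 0.10996788394857963 z [-0.0246091   0.08525772] lat [0.02028652 0.00222265]
side brass 15 [262.26666667 171.8       ] t,l,z 0.08475501532218847 0.01042196327859537 0.08717851609366631 bbox [256 168] [278 175]
tip px (np.float64(261.8613354485247), np.float64(170.4631070375461)) axis@bush (np.float64(257.9160673077236), np.float64(170.0746629111738)) +y3 (np.float64(257.77624152347994), np.float64(170.38827151133228)) +z3 (np.float64(257.94028837333894), np.float64(169.340151439519))
```

Emit:
{"name": "play_rows", "arguments": {"motion": [[0.0059,-0.0009,0,0],[0.0099,-0.0014,0,0],[0.0129,-0.0019,0,0],[0.0148,-0.0021,0,0],[0.0168,-0.0024,0,0],[0.0168,-0.0024,0,0]]}}

```text
time: 16.85
tool_pos: [0.4878, -0.062, 0.1788]
tool_rot: [-180.0, 0.4, -8.2]
ft_force: [-5.1, -0.8, -0.2]
finger_gap: 0.167
finger_force: 30.0
```

```bash
cat > st.py <<'E'
from h import *
L=[]
for i in range(4):
    viewer.camera('side');s=r.state();L.append(np.r_[s['tool_pos']*1000,s['tool_rot'][2],s['ft_force'],s['moment']])
print(np.mean(L,0).round(2),np.std(L,0).round(2),s['time'],s['finger_gap'])
T=np.mean(L,0);d=T[:2]-[602,-78];print('u',d@[.9898,-.1426]+88,'v',d@[.1426,.9898],'z',T[2]-93.3)
E
python3 st.py
```

```text
[ 4.8780e+02 -6.2000e+01  1.7879e+02 -8.2000e+00 -5.4600e+00  5.0000e-02
 -7.0000e-02 -0.0000e+00  1.1000e+00 -7.0000e-02] [0.01 0.01 0.02 0.   0.3  0.3  0.71 0.02 0.01 0.01] 17.05 0.16867708855178204
u -27.31539745208937 v -0.44353102673763445 z 85.49301766550006
```

Emit:
{"name": "play_rows", "arguments": {"motion": [[-0.0034,-0.0025,0.0017,0],[-0.0034,-0.0025,0.0017,0],[-0.0014,-0.0028,0.0017,0],[-0.0013,-0.0018,0.0017,0],[-0.0011,-0.0008,0.0017,0],[-0.001,0.0001,0.0017,0],[-0.0008,0.0011,0.0017,0],[-0.0007,0.0021,0.0017,0],[0.0023,0.0017,0.0017,0],[0.0023,0.0017,0.0017,0]]}}

```text
time: 18.3
tool_pos: [0.4885, -0.0603, 0.1801]
tool_rot: [180.0, 0.6, -8.2]
ft_force: [-10.7, 0.4, 2.9]
finger_gap: 0.168
finger_force: 30.0
```

```bash
python3 st.py
```

```text
[ 4.8848e+02 -6.0300e+01  1.8015e+02 -8.2000e+00 -1.1020e+01 -6.0000e-01
  2.5900e+00 -1.0000e-01  2.0100e+00 -1.8000e-01] [0.01 0.01 0.02 0.   0.54 0.33 0.41 0.03 0.03 0.02] 18.5 0.167904287826109
u -26.886823351144045 v 1.3276042826622678 z 86.84721922151148
```

Emit:
{"name": "play_rows", "arguments": {"motion": [[-0.0057,-0.0042,-0.0034,0],[-0.0057,-0.0042,-0.0034,0],[-0.0037,-0.0045,-0.0034,0],[-0.0036,-0.0035,-0.0034,0],[-0.0034,-0.0025,-0.0034,0],[-0.0033,-0.0016,-0.0034,0],[-0.0031,-0.0006,-0.0034,0],[-0.003,0.0004,-0.0034,0],[0,0,-0.0034,0],[0,0,-0.0034,0]]}}

```text
time: 19.75
tool_pos: [0.4885, -0.0607, 0.1767]
tool_rot: [179.9, 0.7, -8.2]
ft_force: [-12.3, -2.9, 1.9]
finger_gap: 0.166
finger_force: 30.1
```

```bash
python3 st.py; python3 pin.py 10
```

```text
[ 4.8849e+02 -6.0730e+01  1.7675e+02 -8.2200e+00 -1.1610e+01 -1.7300e+00
  1.8200e+00 -4.4000e-01  2.1700e+00 -3.7000e-01] [0.01 0.01 0.01 0.   0.34 0.42 0.25 0.01 0.01 0.01] 19.95 0.16868716417290427
u -26.816533251339678 v 0.9032535304082536 z 83.45194342528124
[ 0.48847461 -0.06070247  0.17678143] [179.92591703   0.63485256  -8.22217526] 20.05 [-11.02632807  -1.42420221   1.81261267]
top shank 28 t 0.08552959069168681 0.1093094054599293 z [0.08228087 0.08266379] lat [-0.02975116 -0.01421276]
top brass 7 [294.28571429 201.        ] t,l,z 0.0900679574725601 -0.009714849245660837 0.08551767756315362 bbox [293 200] [295 202]
tip px (np.float64(291.44827793781036), np.float64(200.13414548939397)) axis@bush (np.float64(293.89622690593), np.float64(196.7399979282413)) +y3 (np.float64(293.1401336532687), np.float64(196.26746291345495)) +z3 (np.float64(293.96978984401676), np.float64(196.38053683136377))
side shank 78 t 0.04542245278028737 0.1096106359965196 z [0.0196593  0.08342757] lat [0.24959628 0.00465615]
side brass 34 [269.23529412 173.11764706] t,l,z 0.04400411134943455 0.007073539085419635 0.08401416702625208 bbox [256 169] [278 176]
tip px (np.float64(257.8919386150274), np.float64(171.27330619706558)) axis@bush (np.float64(253.9592152252394), np.float64(170.88471224120389)) +y3 (np.float64(253.81249600177307), np.float64(171.1993492336149)) +z3 (np.float64(253.97962134641662), np.float64(170.15216460528467))
```

```bash
python3 - <<'E'
from h import *
for n,(u0,u1,v0,v1) in(('top',(284,304,190,208)),('side',(249,266,162,180))):
    A=np.mean([np.load(f'pics/{n}{k}.npz')['im'].astype(float) for k in (0,7)],0)
    print(n,u0,v0);print((A[...,0]-A[...,2])[v0:v1,u0:u1].astype(int));print(A[...,2][v0:v1,u0:u1].astype(int))
    o=np.array([.602,-.078,.085]);U=np.array([.9898,-.1426,0]);V=np.array([.1426,.9898,0]);Wz=np.array([0,0,1.])
    for nm,p in(('face c',(-28,0,0)),('+y16',(-28,16,0)),('-y16',(-28,-16,0)),('+z16',(-28,0,16)),('-z16',(-28,0,-16)),('ftop -25',(-25,0,20)),('ftop-15',(-15,0,20)),('rtop25',(25,0,20)),('base front corner +',(-75,230,-72.5)),('-',(-75,-50,-72.5)),('back-',(75,-50,-72.5)),('ball',(0,110,54))):
        print(nm,np.round(proj(n,o+(p[0]*U+p[1]*V+p[2]*Wz)/1000),1))
E
```

```text
top 284 190
[[  3   0   0   0   1   3   9  15  17  16  16  21  28  32  33  30  25  24
   25  19]
 [ 15   5   1   0   0   1   3   8  14  16  16  17  24  27  28  30  31  30
   34  39]
 [ 20  16   9   4   2   1   4   6  10  13  15  17  16  19  20  24  29  29
   29  35]
 [ 21  20  18  16   9   8  12  14  13  12  14  16  13  10  12  21  27  28
   24  23]
 [ 21  21  20  20  21  22  18  15  14  11  12  13  11  10  12  16  21  21
   14  15]
 [ 19  21  21  21  25  34  20  12   8   3   3   5   9  11  13  17  15   7
    1   3]
 [ 17  20  21  21  30  44  41  19   7   2   0   1   5  11  16  14   7   0
   -2   3]
 [ 10  17  20  23  37  72  93  74  35   9   2   1   3   9  15  11   0  -3
   -2   9]
 [  7  10  19  28  44  84 116 119  99  57  17   7   7  11  16   6  -2  -3
    5  16]
 [  9  11  19  29  39  62  84 103 120 105  66  33  20  21  19   4  -1   3
   14  18]
 [ 18  20  23  28  33  42  54  69  89  99  88  62  46  39  27  10   7  13
   16  13]
 [ 21  23  28  31  30  33  41  56  73  78  78  67  53  41  30  21  20  18
   15  15]
 [ 25  26  33  33  31  31  34  43  56  60  62  60  50  39  31  27  2
[... 4348 characters left out ...]
  54  55  61  59  62]
 [162 163 164 175 177 116 105  57  49  59  63  61  59  59  55  52  50]
 [171 171 184 195 131 118 107  61  54  59  60  60  57  58  59  56  55]
 [119 117 118 118 118 119 105  62  60  67  70  65  63  60  61  61  60]
 [117 117 119 118 117 116 109  86  79  67  62  59  57  59  58  62  62]
 [118 118 119 118 117 117 111  86  74  56  65  64  60  55  57  59  62]
 [118 116 120 117 118 116 110  86  76  54  60  63  61  60  57  60  63]]
face c [258.3 170.9]
+y16 [257.5 172.6]
-y16 [259.  169.3]
+z16 [258.4 167. ]
-z16 [258.1 174.8]
ftop -25 [257.6 165.9]
ftop-15 [255.  165.7]
rtop25 [244.5 164.7]
base front corner + [259.6 220.1]
- [271.6 184. ]
back- [234.5 180.1]
ball [245.2 168.3]
```

Emit:
{"name": "play_rows", "arguments": {"motion": [[-0.0059,0.0009,0,0],[-0.0064,-0.0022,0.0026,0],[-0.0064,-0.0022,0.0026,0],[-0.0044,-0.0025,0.0026,0],[-0.0024,-0.0028,0.0026,0],[-0.0004,-0.0031,0.0026,0],[-0.0004,-0.0031,0.0026,0]], "squeeze": 60}}

```text
time: 20.92
tool_pos: [0.4882, -0.0631, 0.1798]
tool_rot: [-180.0, 0.6, -8.2]
ft_force: [-12.0, 1.1, 5.8]
finger_gap: 0.165
finger_force: 60.0
```

```bash
python3 st.py
```

```text
[ 4.8816e+02 -6.3090e+01  1.7977e+02 -8.1800e+00 -1.2360e+01  7.3000e-01
  6.2000e+00  1.2000e-01  2.0100e+00 -8.0000e-02] [0.01 0.01 0.01 0.   0.42 0.46 0.34 0.02 0.01 0.02] 21.125 0.16342654353363867
u -26.808471041370282 v -1.4784074415811208 z 86.47185720441566
```

Emit:
{"name": "play_rows", "arguments": {"motion": [[-0.005,0.0007,0,0],[-0.005,0.0007,0.0025,0],[-0.005,0.0007,0.0025,0],[-0.003,0.0004,0.0025,0],[-0.001,0.0001,0.0025,0],[0,0,0.0025,0],[0,0,0.0025,0]]}}

```text
time: 22.0
tool_pos: [0.4882, -0.0631, 0.1821]
tool_rot: [-180.0, 0.6, -8.2]
ft_force: [-12.6, 1.3, 4.5]
finger_gap: 0.166
finger_force: 60.0
```

```bash
cat >> st.py <<'E'
F=T[4:7];M=T[7:10];U=np.array([.9898,-.1426,0]);V=np.array([.1426,.9898,0])
Fu,Fv=F@U,F@V
print('Fu,Fv,Fz',Fu,Fv,F[2],'rz',(M@V+.088*F[2])/Fu*1000,'rv',(.088*Fv-M[2])/Fu*1000)
E
python3 st.py
```

```text
[ 4.8818e+02 -6.3080e+01  1.8211e+02 -8.1800e+00 -1.2030e+01  1.1400e+00
  4.8800e+00  1.4000e-01  2.0800e+00 -5.0000e-02] [0.01 0.01 0.01 0.   0.48 0.35 0.12 0.03 0.03 0.03] 22.2 0.16381735686674262
u -26.78894982281564 v -1.4678093287976317 z 88.80863304669673
Fu,Fv,Fz -12.06756055933697 -0.591644012563677 4.88312796715304 rz -207.56202724379125 rv 0.004663506952434281
```

```bash
python3 - <<'E'
from h import *
A=np.mean([viewer.camera('side')[0].astype(float) for _ in range(3)],0)
np.set_printoptions(linewidth=200)
print('max ch cols 253..279 rows 162..180');print(A.max(-1)[162:181,253:280].astype(int));print('R-B');print((A[...,0]-A[...,2])[162:181,253:280].astype(int))
s=r.state();T=s['tool_pos'];u=np.array([.9898,-.1426])
for t in(.088,.07,.05,.03):print(t,proj('side',[*(T[:2]+t*u),T[2]-.0933]))
E
```

```text
max ch cols 253..279 rows 162..180
[[ 79  74  75  77  77  78  80  79  77  74  75  75  72  76  76  79  78  73  70  69  73  75  78  80  82  91 114]
 [ 67  74  75  74  76  73  71  77  84  87  86  81  79  74  68  66  68  67  71  72  73  80  87  94  97 103 118]
 [ 87  85  87  82  77  73  73  71  73  78  80  82  79  73  66  63  65  66  74  78  84  89  93  97 100 112 132]
 [ 82  84  86  82  78  79  79  74  71  70  76  81  82  82  81  84  87  89  89  91  92  95  97  97  88  96 123]
 [ 59  94 119  82  84  87  91  86  79  78  80  81  87  91  96  96  96  95  91  90  85  82  78  72  70  85 121]
 [ 86 207 247 243 131  83  86  84  83  86  87  85  85  84  89  86  85  85  79  77  73  74  78  77  74  86 118]
 [228 242 246 237  83  58  62  68  74  84  84  81  81  86  91  95  90  85  84  79  75  70  67  67  70  87 119]
 [208 246 245 225 211 166 169 168 153 123  95  86  87  92  96  95  91  87  85  84  80  78  68  76  75  81 119]
 [186 245 243 200 168 178 193 214 229 236 229 172 175 148 147 135 113 102  93  83 117 154 133 127 126 143 163]
 [173 236 235 198 133  90 101 105 108 116 123 120 127 132 138 143 
[... 2732 characters left out ...]
 33  38  34  35  33  34  35  36  36  35  35  32  32  30  31  32  31  30  27  24  23  21  21]
 [ 21  22  21  17  24  31  35  34  34  33  32  33  36  35  34  34  33  32  32  30  31  30  28  27  24  22  23]
 [ 22  21  21  17  21  30  31  32  32  31  30  29  31  33  33  31  30  29  30  28  28  29  26  26  24  22  22]
 [ 21  20  19  15  21  26  27  28  29  26  26  25  26  27  26  24  22  24  25  24  24  25  19  20  22  22  21]]
0.088 (np.float64(258.03661171811154), np.float64(169.79773367430312))
0.07 (np.float64(262.77391082907104), np.float64(170.26212452093824))
0.05 (np.float64(268.05906196301), np.float64(170.7802205398294))
0.03 (np.float64(273.3669705722741), np.float64(171.300547442392))
```

Emit:
{"name": "play_rows", "arguments": {"motion": [[-0.02,0.003,0,0],[-0.04,0.006,0,0],[-0.04,0.05,0,0],[-0.04,0.1,0,0],[-0.04,0.15,0,0],[-0.04,0.18,0,0],[-0.04,0.18,0,0],[-0.04,0.18,0,0]]}}

```text
time: 23.35
tool_pos: [0.4525, 0.1157, 0.1837]
tool_rot: [180.0, -0.1, -8.2]
ft_force: [-0.5, 0.7, -0.7]
finger_gap: 0.165
finger_force: 60.0
```

```bash
cat > br.py <<'E'
from h import *
import sys
np.set_printoptions(linewidth=200)
out={}
for n,(u0,u1,v0,v1) in(('top',(284,302,193,206)),('side',(253,262,164,180))):
    if len(sys.argv)>1: A=np.mean([np.load(f'pics/{n}{k}.npz')['im'].astype(float) for k in (0,7)],0)
    else: A=np.mean([viewer.camera(n)[0].astype(float) for _ in range(4)],0)
    S=A[...,0]-A[...,2];print(n,u0,v0);print(S[v0:v1,u0:u1].astype(int))
    W=np.clip(S[v0:v1,u0:u1]-45,0,None);vv,uu=np.mgrid[v0:v1,u0:u1];print('centroid',(W*uu).sum()/W.sum(),(W*vv).sum()/W.sum(),W.sum())
E
python3 st.py; python3 br.py; python3 br.py old|grep cent
```

```text
[ 4.5223e+02  1.1524e+02  1.8353e+02 -8.2900e+00 -1.2000e-01  2.3000e-01
 -1.0900e+00 -1.0000e-02  1.5000e-01  0.0000e+00] [0.1  0.09 0.06 0.02 0.09 0.28 0.68 0.03 0.02 0.03] 23.55 0.16125971515045326
u -87.79417082811395 v 169.9093151449008 z 90.23389857495577
Fu,Fv,Fz -0.14691618757627056 0.2105585573539987 -1.0912687721021537 rz -328.4060268506525 rv -117.27206849142138
top 284 193
[[ 41  40  37  31  20  12  22  24  23  26  31  35  30  24  23  27  34  33]
 [ 41  41  41  40  36  32  26  24  26  23  25  32  27  24  27  31  35  29]
 [ 39  41  41  42  44  42  23  13  11   7   7  15  23  27  31  36  30  15]
 [ 37  39  41  46  57  56  41  17   6   2   1   3  10  27  35  32  18   1]
 [ 22  37  40  51  77  88  79  50  26   6   2   2   6  21  33  23   4  -3]
 [ 17  24  37  48  73  98 105 102  86  49  15   7   9  19  33  15   0  -2]
 [ 16  19  28  38  56  86 101 117 128 109  61  31  20  26  31   9   0   3]
 [ 14  16  24  31  40  67  91 106 119 127 106  63  44  39  29  10   5   9]
 [ 11  14  24  28  28  44  71  91  98 106 109  77  47  37  26  15  12   6]
 [ 10  14  28  26  22  27  42  58  66
[... 415 characters left out ...]
 19  23  27  31  30  33  29  28]
 [ 12  13   0   3  24  25  30  30  27]
 [ 18   5   1   8  14  12  14  20  24]
 [ 26   2   3  32 106  12  15  21  26]
 [ 32   9  15  68  82  23  16  19  21]
 [ 28  19  26  87  73  29  22  19  16]
 [ 27  33  46  95  49  31  24  20  16]
 [ 19  28  47  92  64  32  29  26  26]
 [ 16  24  38  89 101  38  39  39  39]
 [ 22  23  32  69  56  37  34  37  38]
 [ 23  22  29  52  48  39  37  35  35]
 [ 22  24  26  34  35  39  37  35  36]
 [ 23  23  21  18  25  34  37  37  37]
 [ 23  23  21  17  22  33  34  35  35]]
centroid 256.47024128686326 172.10455764075067 466.25
centroid 291.84686888454013 199.19569471624266 1022.0
centroid 256.7156398104265 170.08530805687204 316.5
```

```bash
python3 - <<'E'
from h import *
D=[viewer.camera('side') for _ in range(4)]
A=np.mean([x[0].astype(float) for x in D],0);d=np.median([x[1] for x in D],0)
s=r.state();T=s['tool_pos'];a=np.radians(-8.22);u=np.array([np.cos(a),np.sin(a)]);v=np.array([-u[1],u[0]])
c=cloud('side',d);t=(c[...,:2]-T[:2])@u;l=(c[...,:2]-T[:2])@v;Z=c[...,2]-(T[2]-.0933)
m=(t>-.03)&(t<.11)&(abs(l)<.02)&(abs(Z)<.02)
for k in np.arange(-.02,.11,.01):
    q=m&(abs(t-k)<.005)
    if q.sum():
        rr=np.argwhere(q)[:,0];print(round(k,3),q.sum(),'z',Z[q].mean().round(4),Z[q].max().round(4),Z[q].min().round(4),'lat',l[q].mean().round(4),'rows',rr.min(),rr.max(),'pred',np.round(proj('side',[*(T[:2]+k*u),T[2]-.0933]),1))
S=A[...,0]-A[...,2]
uu,vv=proj('side',[*(T[:2]+.09*u),T[2]-.0933]);uu,vv=int(uu),int(vv);np.set_printoptions(linewidth=200)
print(uu-4,vv-6);print(A.max(-1)[vv-6:vv+8,uu-4:uu+20].astype(int))
E
```

```text
-0.01 19 z 0.0038 0.0186 -0.0099 lat 0.009 rows 190 198 pred [296.8 194.6]
0.0 13 z 0.0016 0.0184 -0.0119 lat 0.0151 rows 192 198 pred [293.8 194.3]
0.01 19 z 0.0033 0.0172 -0.0115 lat 0.0117 rows 192 198 pred [290.7 194. ]
0.02 18 z 0.0002 0.008 -0.0095 lat 0.0054 rows 191 197 pred [287.7 193.7]
0.03 15 z 0.0003 0.0073 -0.0119 lat 0.0049 rows 191 197 pred [284.7 193.3]
0.04 8 z -0.002 0.0024 -0.0068 lat 0.003 rows 193 195 pred [281.7 193. ]
0.05 10 z 0.0002 0.0031 -0.0026 lat 0.0031 rows 192 194 pred [278.7 192.7]
0.06 10 z -0.0006 0.0029 -0.0053 lat 0.0035 rows 192 194 pred [275.7 192.4]
0.07 8 z -0.0014 0.0023 -0.0071 lat 0.0034 rows 192 194 pred [272.7 192.1]
0.08 10 z 0.0007 0.0031 -0.0027 lat 0.0034 rows 191 193 pred [269.7 191.7]
0.09 4 z 0.0005 0.003 -0.0042 lat 0.0029 rows 191 193 pred [266.7 191.4]
262 185
[[163 194 243 244 245 245 247 246 173  69  70  70  74  78  82  77  76  75  73  68  64  61  60  66]
 [142 188 243 232 187 244 247 247 232  67  66  66  69  79  85  79  72  68  64  63  63  62  62  62]
 [143 186 246 247 247 247 247 245 158  76  77  80  80  79  83  94  96  88 
[... 414 characters left out ...]
4 117]
 [145 214 247 247 238 183 200 214 225 235 241 244 240 181 185 177 152 139 122 105 105 107 132 164]
 [144 214 247 247 246 144 108 109 117 125 139 153 159 138 145 150 155 163 170 176 177 178 170 163]
 [143 215 247 247 247 242  66  72  73  77  83  92  98 102 109 112 112 118 122 126 133 137 136 130]
 [142 215 247 247 247 226  46  69  69  64  68  69  67  69  73  71  73  77  82  84  91  96 107 113]
 [155 227 247 247 245 140  54  59  66  70  70  71  65  64  64  64  67  71  74  80  77  70  85 101]
 [155 228 247 247 243  53  54  53  57  63  61  60  63  64  67  72  76  82  82  70  68  65  65  79]
 [155 228 247 247 228  42  58  62  62  62  64  63  64  71  77  78  74  76  78  82  78  73  61  54]]
```

Emit:
{"name": "play_rows", "arguments": {"motion": [[-0.007,-0.05,-0.004,0],[-0.014,-0.1,-0.0082,0],[-0.02,-0.14,-0.0082,0],[-0.0242,-0.1677,-0.0082,0],[0.01,-0.1726,-0.0082,0],[0.0253,-0.1748,-0.0082,0],[0.0253,-0.1748,-0.0082,0],[0.0253,-0.1748,-0.0082,0]]}}

```text
time: 25.15
tool_pos: [0.4761, -0.0579, 0.1747]
tool_rot: [-180.0, 0.1, -8.1]
ft_force: [-0.5, 0.4, -0.8]
finger_gap: 0.162
finger_force: 60.0
```

```bash
python3 st.py
```

```text
[ 4.7621e+02 -5.8020e+01  1.7492e+02 -8.1600e+00  1.5000e-01  1.8000e-01
 -1.3400e+00 -2.0000e-02  1.8000e-01 -0.0000e+00] [0.14 0.1  0.12 0.01 0.52 0.44 0.17 0.02 0.01 0.04] 25.35 0.1652302857636742
u -39.3606377912987 v 1.8402666671384367 z 81.61635691560444
Fu,Fv,Fz 0.1241334881215104 0.19711377307224884 -1.3397855111234764 rz 483.7446035711188 rv 144.0763288371303
```

Emit:
{"name": "play_rows", "arguments": {"motion": [[-0.0002,-0.0013,0,0],[0.0057,-0.0022,0,0],[0.0097,-0.0027,0,0],[0.0117,-0.003,0,0],[0.0141,-0.0034,0,0],[0.0141,-0.0034,0,0]]}}

```text
time: 26.1
tool_pos: [0.4882, -0.0614, 0.1741]
tool_rot: [-180.0, 0.5, -8.2]
ft_force: [-10.1, 0.0, 4.8]
finger_gap: 0.164
finger_force: 60.0
```

```bash
python3 st.py
```

```text
[ 4.8820e+02 -6.1430e+01  1.7414e+02 -8.1900e+00 -9.2000e+00  7.5000e-01
  4.2400e+00  7.0000e-02  1.5100e+00 -6.0000e-02] [0.01 0.01 0.02 0.   0.72 0.62 0.57 0.03 0.01 0.01] 26.3 0.1617937748573053
u -27.001086352863922 v 0.1739493401032064 z 80.83878888903202
Fu,Fv,Fz -9.215841732074741 -0.5680441531253901 4.238466828409192 rz -204.008041428391 rv -0.7331912697096631
```

```bash
python3 - <<'E'
from h import *
A=np.mean([viewer.camera('side')[0].astype(float) for _ in range(3)],0)
np.set_printoptions(linewidth=200)
print('max ch cols 253..270 rows 164..180');print(A.max(-1)[164:181,253:271].astype(int));print('R-B');print((A[...,0]-A[...,2])[164:181,253:271].astype(int))
s=r.state();T=s['tool_pos'];u=np.array([.9898,-.1426])
for t in(.088,.07,.05,.03):print(t,proj('side',[*(T[:2]+t*u),T[2]-.0933]))
E
```

```text
max ch cols 253..270 rows 164..180
[[ 86  86  87  79  74  74  71  72  73  76  81  82  80  74  66  62  66  70]
 [ 81  83  86  79  81  79  76  72  69  69  75  81  81  82  81  85  85  88]
 [ 58  91 119  83  85  89  90  86  78  79  80  80  85  91  95  96  97  95]
 [ 84 208 247 243 134  83  86  83  84  85  86  86  85  83  87  87  86  84]
 [227 241 246 236  82  57  59  66  74  82  80  80  82  86  90  95  89  87]
 [208 246 245 225 198  58  64  73  80  82  83  86  88  89  94  97  92  86]
 [187 245 243 198 144  71  65  62  66  72  80  89  93  98  97  95  93  90]
 [174 236 235 196 160 185 171 149 115 107  82  90  96  97  96  94  88  83]
 [175 209 214 177 132 188 206 222 235 240 236 174 150 145 135 116  99  87]
 [123 166 178 169 117  92 103 105 114 128 134 125 132 135 144 152 160 164]
 [151 140 142 160 173  94  98  86  88  87  86  89  92 100 105 107 109 116]
 [129 140 137 120 106  94  93  93  96  97  94  88  88  92  92  81  84  85]
 [141 140 132 109 102 105 103  99  94  97  96  96  96  97  98  96  95  96]
 [141 142 133 103 107 105 101  94  93  94  95  97  97  93  93  94  88  88]
 [140 142 132 1
[... 759 characters left out ...]
 17 16 16 17 19 20 22 21]
 [15 21 36 84 94 35 35 29 26 23 20 15 15 14 13 13 14 14]
 [19 22 31 66 51 33 32 36 35 34 33 33 32 34 31 23 24 22]
 [21 21 26 50 45 37 35 34 31 34 33 34 34 35 38 35 32 28]
 [22 22 24 34 33 36 36 34 34 34 34 34 35 36 34 34 31 31]
 [21 23 20 17 23 32 36 34 34 32 33 33 35 34 34 34 33 32]
 [22 21 19 17 20 29 32 32 33 31 31 29 30 32 34 32 31 29]
 [20 19 19 17 20 26 27 28 28 26 26 26 26 26 26 24 23 24]]
0.088 (np.float64(257.94935861684417), np.float64(171.91666020267607))
0.07 (np.float64(262.67938753942866), np.float64(172.3844368825939))
0.05 (np.float64(267.9563954829363), np.float64(172.9063071070924))
0.03 (np.float64(273.2560916261757), np.float64(173.430421083356))
```

Emit:
{"name": "play_rows", "arguments": {"motion": [[-0.004,0.0006,0,0],[-0.0036,0.0034,0.0003,0],[-0.0036,0.0034,0.0003,0],[-0.0016,0.0031,0.0003,0],[0.0004,0.0028,0.0003,0],[0.0014,0.0026,0.0003,0],[0.0014,0.0026,0.0003,0]]}}

```text
time: 27.32
tool_pos: [0.4893, -0.0587, 0.1742]
tool_rot: [-180.0, 0.6, -8.2]
ft_force: [-11.0, 1.1, 4.3]
finger_gap: 0.163
finger_force: 60.0
```

```bash
python3 st.py
```

```text
[ 4.8927e+02 -5.8690e+01  1.7424e+02 -8.1900e+00 -1.0320e+01  6.2000e-01
  3.5300e+00  7.0000e-02  1.8200e+00 -6.0000e-02] [0.01 0.01 0.01 0.   0.21 0.39 0.5  0.02 0.02 0.01] 27.525 0.16461131931922934
u -26.338540361956177 v 3.0419715546431867 z 80.93995051470843
Fu,Fv,Fz -10.304741538710758 -0.8572150945912047 3.5266211611357265 rz -206.10190956858946 rv 1.4291821455079152
```

Emit:
{"name": "play_rows", "arguments": {"motion": [[-0.003,0.0004,0,0],[-0.0028,0.0019,0,0],[-0.0028,0.0019,0,0],[-0.001,0.0016,0,0],[0.0002,0.0015,0,0],[0.0002,0.0015,0,0]]}}

```text
time: 28.28
tool_pos: [0.4895, -0.0577, 0.1742]
tool_rot: [180.0, 0.6, -8.2]
ft_force: [-12.3, -0.9, 4.0]
finger_gap: 0.163
finger_force: 60.1
```

```bash
python3 st.py
```

```text
[ 4.8954e+02 -5.7710e+01  1.7429e+02 -8.2100e+00 -1.1490e+01 -8.4000e-01
  3.8700e+00 -2.6000e-01  1.9100e+00 -2.7000e-01] [0.01 0.01 0.01 0.   0.52 0.52 0.52 0.03 0.02 0.05] 28.475 0.16274289663960345
u -26.20280326314399 v 4.045159241894325 z 80.987576273578
Fu,Fv,Fz -11.249637118510467 -2.4738189881690995 3.869099971015113 rz -195.083738049238 rv -4.786381837788635
```

Emit:
{"name": "play_rows", "arguments": {"motion": [[-0.005,0.0007,0,0],[-0.0051,-0.0003,0.002,0],[-0.0051,-0.0003,0.002,0],[-0.002,-0.0007,0.002,0],[-0.002,-0.0007,0.002,0],[-0.002,-0.0007,0.002,0]]}}

```text
time: 29.22
tool_pos: [0.4888, -0.058, 0.1767]
tool_rot: [-180.0, 0.4, -8.2]
ft_force: [-7.3, 1.1, 2.3]
finger_gap: 0.165
finger_force: 60.0
```

Emit:
{"name": "play_rows", "arguments": {"motion": [[-0.003,0.0004,0,0],[-0.0027,0.0024,0,0],[-0.0027,0.0024,0,0],[0.0003,0.002,0,0],[0.0003,0.002,0,0],[0.0003,0.002,0,0]]}}

```text
time: 29.98
tool_pos: [0.4892, -0.0564, 0.1768]
tool_rot: [180.0, 0.3, -8.2]
ft_force: [-8.1, -1.3, 1.6]
finger_gap: 0.162
finger_force: 60.0
```

Emit:
{"name": "play_rows", "arguments": {"motion": [[-0.003,0.0004,0,0],[-0.0036,-0.0036,0,0],[-0.0036,-0.0036,0,0],[-0.0006,-0.004,0,0],[-0.0006,-0.004,0,0],[-0.0006,-0.004,0,0]]}}

```text
time: 30.72
tool_pos: [0.4888, -0.0601, 0.1768]
tool_rot: [-180.0, 0.3, -8.2]
ft_force: [-7.1, 0.7, 1.6]
finger_gap: 0.161
finger_force: 60.0
```

Emit:
{"name": "play_rows", "arguments": {"motion": [[-0.003,0.0004,0,0],[-0.0027,0.0024,0.002,0],[-0.0027,0.0024,0.002,0],[0.0003,0.002,0.002,0],[0.0003,0.002,0.002,0],[0.0003,0.002,0.002,0]]}}

```text
time: 31.48
tool_pos: [0.4887, -0.0582, 0.1786]
tool_rot: [-180.0, 0.4, -8.2]
ft_force: [-8.6, -0.1, 1.5]
finger_gap: 0.161
finger_force: 60.0
```

Emit:
{"name": "play_rows", "arguments": {"motion": [[-0.005,0.0007,0,0],[-0.0034,0.0124,-0.001,0],[-0.0016,0.024,-0.002,0],[-0.0016,0.024,-0.002,0],[0.0007,0.0236,-0.002,0],[0.0027,0.0234,-0.002,0],[0.0027,0.0234,-0.002,0],[0.0027,0.0234,-0.002,0]]}}

```text
time: 32.48
tool_pos: [0.4935, -0.0354, 0.1774]
tool_rot: [-180.0, 0.0, -8.2]
ft_force: [-0.2, 0.0, -0.2]
finger_gap: 0.168
finger_force: 60.0
```

```bash
python3 st.py
```

```text
[ 4.9341e+02 -3.5320e+01  1.7746e+02 -8.2200e+00 -2.0000e-02 -1.8000e-01
 -4.5000e-01 -0.0000e+00  1.8000e-01  2.0000e-02] [0.01 0.03 0.01 0.   0.68 0.19 0.31 0.02 0.03 0.03] 32.675 0.16026759051748632
u -25.57074965306053 v 26.757865009998696 z 84.16274756999026
Fu,Fv,Fz 0.005855187348274081 -0.18294948408598805 -0.44887152107875744 rz 23164.986705519124 rv -6550.7134776388
```

Emit:
{"name": "play_rows", "arguments": {"motion": [[-0.0003,-0.002,0,0],[-0.0006,-0.004,0,0],[-0.0008,-0.0055,0,0],[-0.001,-0.007,0,0],[-0.001,-0.007,0,0]]}}

```text
time: 33.3
tool_pos: [0.4924, -0.0423, 0.1775]
tool_rot: [-180.0, 0.0, -8.2]
ft_force: [-0.3, 1.1, -1.1]
finger_gap: 0.162
finger_force: 60.0
```

```bash
python3 st.py
```

```text
[ 4.9245e+02 -4.2250e+01  1.7749e+02 -8.2100e+00 -9.0000e-02  9.3000e-01
 -5.0000e-01  1.4000e-01  1.6000e-01  4.0000e-02] [0.01 0.01 0.01 0.   0.17 0.44 0.32 0.04 0.01 0.01] 33.5 0.15870753225041145
u -25.53087443840151 v 19.766637294721153 z 84.18863550368756
Fu,Fv,Fz -0.22339560246416307 0.904762885187505 -0.5021861093252863 rz -622.7064346813343 rv -193.36032163262928
```

Emit:
{"name": "play_rows", "arguments": {"motion": [[-0.0001,-0.001,0,0],[-0.0003,-0.002,0,0],[-0.0004,-0.003,0,0],[-0.0004,-0.003,0,0]]}}

```text
time: 34.0
tool_pos: [0.4921, -0.0448, 0.1775]
tool_rot: [-179.9, 0.0, -8.2]
ft_force: [0.7, 3.8, -0.1]
finger_gap: 0.163
finger_force: 60.2
```

Emit:
{"name": "play_rows", "arguments": {"motion": [[-0.0001,-0.001,0,0],[-0.0003,-0.002,0,0],[-0.0003,-0.002,0,0]]}}

```text
time: 34.38
tool_pos: [0.4918, -0.0462, 0.1774]
tool_rot: [-179.9, 0.0, -8.2]
ft_force: [1.9, 7.2, 0.1]
finger_gap: 0.165
finger_force: 60.4
```

```bash
python3 st.py
```

```text
[ 4.9184e+02 -4.6170e+01  1.7744e+02 -8.1600e+00  1.0800e+00  6.6700e+00
 -8.6000e-01  1.3200e+00 -8.0000e-02  6.1000e-01] [0.01 0.01 0.01 0.   0.22 0.3  0.64 0.03 0.03 0.03] 34.575 0.1655302944020068
u -25.570558203987503 v 15.79649278601525 z 84.13885502827857
Fu,Fv,Fz 0.12237046772260174 6.755355026179326 -0.8582400249041537 rz 234.6736385088718 rv -94.43054464523418
```

Emit:
{"name": "play_rows", "arguments": {"motion": [[0.0006,0.004,0,0],[0.0006,0.004,0.013,0],[0.0006,0.004,0.026,0],[-0.001,-0.007,0.026,0],[-0.0023,-0.0162,0.026,0],[-0.0023,-0.0162,0.026,0],[-0.0023,-0.0162,0.022,0],[-0.0023,-0.0162,0.018,0],[-0.0023,-0.0162,0.018,0]]}}

```text
time: 35.7
tool_pos: [0.489, -0.0631, 0.1947]
tool_rot: [-180.0, 0.1, -8.2]
ft_force: [-0.4, -0.4, -1.5]
finger_gap: 0.159
finger_force: 60.0
```

```bash
python3 st.py
```

```text
[ 4.8944e+02 -6.3230e+01  1.9532e+02 -8.1900e+00 -1.0000e-02  5.4000e-01
 -4.8000e-01  1.0000e-02  1.8000e-01 -1.0000e-02] [0.14 0.07 0.22 0.   0.48 0.44 0.32 0.02 0.02 0.03] 35.9 0.16360159474596983
u -25.520771413559046 v -1.4335491632182684 z 102.0204066797434
Fu,Fv,Fz -0.08208447288554013 0.5334125755446538 -0.4831179439458404 rz -1721.7749033051305 rv -732.0484302374415
```

Emit:
{"name": "play_rows", "arguments": {"motion": [[0,0,-0.002,0],[0,0,-0.003,0],[0,0,-0.003,0]]}}

```text
time: 36.28
tool_pos: [0.4897, -0.0635, 0.1928]
tool_rot: [180.0, -0.0, -8.2]
ft_force: [-0.3, 0.4, 2.4]
finger_gap: 0.162
finger_force: 60.0
```

```bash
python3 st.py
```

```text
[ 4.8969e+02 -6.3470e+01  1.9280e+02 -8.2000e+00 -4.2000e-01  1.2000e-01
  1.7300e+00  3.0000e-02  7.0000e-02  4.0000e-02] [0.   0.01 0.03 0.   0.67 0.15 0.38 0.02 0.03 0.04] 36.475 0.16499675889628312
u -25.234847762577445 v -1.6307089999433764 z 99.50199775815166
Fu,Fv,Fz -0.4305551403354797 0.062431291664853186 1.730357655872484 rz -524.2829837650733 rv 72.01953464418773
```

Emit:
{"name": "play_rows", "arguments": {"motion": [[0,0,-0.001,0],[0,0,-0.002,0],[0,0,-0.002,0]]}}

```text
time: 36.85
tool_pos: [0.4897, -0.0635, 0.191]
tool_rot: [180.0, -0.0, -8.2]
ft_force: [-2.3, 0.6, 6.3]
finger_gap: 0.162
finger_force: 60.0
```

```bash
python3 st.py
```

```text
[ 4.8969e+02 -6.3490e+01  1.9106e+02 -8.2000e+00 -2.7300e+00  6.7000e-01
  5.7400e+00  5.0000e-02  1.2000e-01  4.0000e-02] [0.   0.01 0.01 0.   0.33 0.36 0.22 0.04 0.03 0.01] 37.05 0.16439447452533293
u -25.22981798056817 v -1.6541656437832835 z 97.76152599876487
Fu,Fv,Fz -2.800901557061771 0.2698993443516684 5.7410339114155065 rz -226.42849002291746 rv 4.123654232785289
```

Emit:
{"name": "play_rows", "arguments": {"motion": [[0,0,0.004,0],[-0.0079,0.0011,0,0],[-0.0079,0.0011,-0.01,0],[-0.0079,0.0011,-0.0167,0],[-0.0079,0.0011,-0.0167,0],[-0.004,0.0006,-0.0167,0],[-0.002,0.0003,-0.0167,0],[0,0,-0.0167,0],[0,0,-0.0167,0]]}}

```text
time: 38.17
tool_pos: [0.4898, -0.0635, 0.174]
tool_rot: [180.0, -0.0, -8.2]
ft_force: [-0.4, -0.6, -1.5]
finger_gap: 0.167
finger_force: 60.0
```

```bash
python3 st.py
```

```text
[ 4.8948e+02 -6.3410e+01  1.7384e+02 -8.2000e+00 -3.2000e-01  2.5000e-01
 -1.1900e+00 -0.0000e+00  1.5000e-01  0.0000e+00] [0.08 0.03 0.04 0.   0.26 0.31 0.58 0.02 0.03 0.02] 38.375 0.1653214753529613
u -25.452739318030552 v -1.6082760605795379 z 80.5418773054321
Fu,Fv,Fz -0.3499872088798729 0.1991588777631902 -1.186312664604364 rz -132.49533865636283 rv -46.502828428773185
```

Emit:
{"name": "play_rows", "arguments": {"motion": [[0.002,-0.0003,0,0],[0.004,-0.0006,0,0],[0.0049,-0.0007,0,0],[0.0051,0.0008,0.001,0],[0.0053,0.0023,0.002,0],[0.0053,0.0023,0.002,0]]}}

```text
time: 39.12
tool_pos: [0.4948, -0.0612, 0.1758]
tool_rot: [180.0, -0.0, -8.2]
ft_force: [-0.1, -1.9, -1.9]
finger_gap: 0.164
finger_force: 60.0
```

```bash
python3 st.py
```

```text
[ 4.9479e+02 -6.1210e+01  1.7577e+02 -8.2100e+00  2.2000e-01 -9.2000e-01
 -1.7200e+00 -1.7000e-01  1.6000e-01 -6.0000e-02] [0.01 0.01 0.02 0.   0.48 0.2  0.49 0.02 0.01 0.01] 39.325 0.16277564179537554
u -20.513846623754006 v 1.3312425642893508 z 82.4686304414232
Fu,Fv,Fz 0.3478634560868926 -0.8763654138166723 -1.7206857253278518 rz -43.18779547168059 rv -43.02761866504477
```

Emit:
{"name": "play_rows", "arguments": {"motion": [[0.003,-0.0004,0,0],[0.006,-0.0009,0,0],[0.009,-0.0013,0,0],[0.0119,-0.0017,0,0],[0.0119,-0.0017,0,0]]}}

```text
time: 39.95
tool_pos: [0.507, -0.0629, 0.1758]
tool_rot: [180.0, -0.0, -8.2]
ft_force: [-0.5, -0.6, -2.7]
finger_gap: 0.164
finger_force: 60.0
```

```bash
python3 st.py
```

```text
[ 5.0695e+02 -6.2880e+01  1.7586e+02 -8.2100e+00 -1.0000e-01 -1.1200e+00
 -2.1300e+00 -1.9000e-01  2.8000e-01 -8.0000e-02] [0.02 0.02 0.05 0.   0.46 0.29 0.81 0.03 0.02 0.02] 40.15 0.1617523522354606
u -8.238512934767769 v 1.4073295278991242 z 82.56251016943311
Fu,Fv,Fz 0.06389796345282676 -1.1191408505179614 -2.126685156574162 rz 973.4538313726512 rv -212.1606748401792
```

Emit:
{"name": "play_rows", "arguments": {"motion": [[0.004,-0.0006,0,0],[0.008,-0.0012,0,0],[0.012,-0.0017,0,0],[0.016,-0.0023,0,0],[0.0198,-0.0029,0,0],[0.0198,-0.0029,0,0]]}}

```text
time: 40.9
tool_pos: [0.5272, -0.0659, 0.1759]
tool_rot: [180.0, -0.1, -8.2]
ft_force: [0.4, -0.7, -3.0]
finger_gap: 0.162
finger_force: 60.0
```

```bash
python3 st.py
```

```text
[ 5.2706e+02 -6.5830e+01  1.7598e+02 -8.2100e+00  8.6000e-01 -8.0000e-01
 -1.8000e+00 -1.4000e-01  9.0000e-02 -4.0000e-02] [0.07 0.01 0.03 0.   0.74 0.57 0.47 0.03 0.04 0.02] 41.1 0.16255006578409617
u 12.086658302020183 v 1.3569990830097005 z 82.68025344290838
Fu,Fv,Fz 0.9683759560509433 -0.6702689143754766 -1.8038617713979497 rz -89.78263425403381 rv -20.390917770712303
```

Emit:
{"name": "play_rows", "arguments": {"motion": [[0.002,-0.0003,0.0003,0],[0.004,-0.0006,0.0003,0],[0.006,-0.0009,0.0003,0],[0.0079,-0.0011,0.0003,0],[0.0079,-0.0011,0.0003,0]]}}

```text
time: 41.72
tool_pos: [0.5336, -0.0665, 0.1758]
tool_rot: [-180.0, 0.1, -8.2]
ft_force: [-5.6, -0.4, 0.8]
finger_gap: 0.164
finger_force: 60.0
```

```bash
python3 st.py
```

```text
[ 5.3362e+02 -6.6500e+01  1.7578e+02 -8.1900e+00 -5.4300e+00  8.3000e-01
  4.8000e-01  9.0000e-02  9.8000e-01  6.0000e-02] [0.01 0.01 0.01 0.   0.66 0.3  0.18 0.01 0.01 0.02] 41.925 0.1684380222350167
u 18.675080891683834 v 1.632361804474714 z 82.48195212432744
Fu,Fv,Fz -5.494797237388764 0.048251913206690866 0.4810982442899484 rz -185.7849077867463 rv 10.901476080877412
```

Emit:
{"name": "play_rows", "arguments": {"motion": [[-0.0015,0.0002,0,0],[-0.0014,0.0008,0.0012,0],[-0.0014,0.0008,0.0012,0],[0.0006,0.0005,0.0012,0],[0.0026,0.0002,0.0012,0],[0.0026,0.0002,0.0012,0]]}}

```text
time: 42.68
tool_pos: [0.5368, -0.0666, 0.1771]
tool_rot: [-180.0, 0.1, -8.2]
ft_force: [-2.4, -0.3, 0.5]
finger_gap: 0.166
finger_force: 60.0
```

```bash
python3 st.py
```

```text
[ 5.3676e+02 -6.6580e+01  1.7714e+02 -8.2000e+00 -3.2200e+00 -1.6000e-01
 -1.1000e+00 -2.0000e-02  7.3000e-01  1.0000e-02] [0.01 0.01 0.02 0.   0.41 0.1  0.64 0.03 0.03 0.02] 42.875 0.16323444099567583
u 21.79716652451424 v 1.9981052593089146 z 83.83699266507985
Fu,Fv,Fz -3.165856658859455 -0.6156357375936673 -1.0994833042634713 rz -195.7759936849673 rv 21.521321423851063
```

Emit:
{"name": "play_rows", "arguments": {"motion": [[0.0015,-0.0002,0.0004,0],[0.003,-0.0004,0.0006,0],[0.0045,-0.0006,0.0006,0],[0.006,-0.0009,0.0006,0],[0.006,-0.0009,0.0006,0]]}}

```text
time: 43.5
tool_pos: [0.543, -0.0675, 0.1777]
tool_rot: [-180.0, 0.0, -8.2]
ft_force: [-4.3, 0.2, -2.5]
finger_gap: 0.163
finger_force: 60.0
```

```bash
python3 st.py
```

```text
[ 5.4295e+02 -6.7470e+01  1.7773e+02 -8.2000e+00 -4.4800e+00 -2.0000e-02
 -2.6200e+00 -0.0000e+00  1.0500e+00  3.0000e-02] [0.   0.01 0.03 0.   0.36 0.2  0.16 0.03 0.02 0.02] 43.7 0.16453538378364854
u 28.04653362383388 v 1.9965745663846377 z 84.43410254810156
Fu,Fv,Fz -4.433374209461189 -0.6582127116274502 -2.624242485218172 rz -182.0220961012137 rv 19.223923880316896
```

Emit:
{"name": "play_rows", "arguments": {"motion": [[0.0015,-0.0002,0,0],[0.003,-0.0004,0,0],[0.0045,-0.0006,0,0],[0.0055,-0.0008,0,0],[0.0065,-0.0009,0,0],[0.0065,-0.0009,0,0]]}}

```text
time: 44.45
tool_pos: [0.5475, -0.0681, 0.1774]
tool_rot: [-180.0, 0.4, -8.2]
ft_force: [-11.7, -0.2, 2.4]
finger_gap: 0.164
finger_force: 60.0
```

```bash
python3 st.py
```

```text
[ 5.4743e+02 -6.8040e+01  1.7741e+02 -8.1900e+00 -1.0860e+01  4.7000e-01
  1.0400e+00  4.0000e-02  2.0700e+00  1.0000e-02] [0.   0.01 0.   0.   0.3  0.32 0.67 0.02 0.02 0.03] 44.65 0.16215875119825485
u 32.56885882058709 v 2.0819802368039753 z 84.11419858476019
Fu,Fv,Fz -10.821349783540589 -1.080104278393721 1.0409390374066954 rz -197.96317290531314 rv 10.014122421233902
```

Emit:
{"name": "play_rows", "arguments": {"motion": [[0.001,-0.0001,0,0],[0.002,-0.0003,0,0],[0.002,-0.0003,0,0]]}}

```text
time: 45.02
tool_pos: [0.5479, -0.068, 0.1771]
tool_rot: [-180.0, 0.6, -8.2]
ft_force: [-15.1, 1.4, 3.2]
finger_gap: 0.163
finger_force: 60.0
```

```bash
python3 st.py
```

```text
[ 5.4792e+02 -6.7990e+01  1.7705e+02 -8.1800e+00 -1.4560e+01  1.3800e+00
  3.4900e+00  1.6000e-01  2.7400e+00 -0.0000e+00] [0.01 0.   0.01 0.   0.43 0.33 0.58 0.02 0.01 0.04] 45.225 0.16540655767310478
u 33.04075454355703 v 2.193783997787965 z 83.75264556138602
Fu,Fv,Fz -14.60671650045313 -0.7076122179683411 3.487256347822269 rz -207.90370953888433 rv 4.120971655584142
```

Emit:
{"name": "play_rows", "arguments": {"motion": [[-0.0025,0.0004,0,0],[-0.0035,0.0005,0,0]]}}

```text
time: 45.48
tool_pos: [0.5471, -0.0679, 0.1776]
tool_rot: [-180.0, 0.1, -8.2]
ft_force: [-4.8, 1.0, -2.6]
finger_gap: 0.163
finger_force: 60.0
```

Emit:
{"name": "play_rows", "arguments": {"motion": [[0,0,0,0],[0,0,0,0],[0,0,0,0],[0,0,0,0],[0,0,0,0],[0,0,0.03,0],[0,0,0.08,0],[0,0,0.13,0],[0,0,0.18,0],[0,0,0.18,0]], "grip": 0.45}}

```text
time: 46.72
tool_pos: [0.5502, -0.0688, 0.3637]
tool_rot: [179.9, -0.7, -8.2]
ft_force: [0.2, -0.1, 0.9]
finger_gap: 0.549
finger_force: 0.0
```

```bash
python3 st.py; python3 - <<'E'
from h import *
D=[viewer.camera('side') for _ in range(3)]
I=np.mean([x[0].astype(float) for x in D],0);c=cloud('side',np.median([x[1] for x in D],0))
T=np.array([.602,-.078]);u=np.array([.9898,-.1426]);v=np.array([.1426,.9898])
t=(c[...,:2]-T)@u;l=(c[...,:2]-T)@v;Z=c[...,2]
m=(I[...,0]>90)&(I[...,1]<60)&(I[...,2]<70)&(abs(l)<.05)&(t<-.01)&(t>-.12)&(Z>.05)&(Z<.13)
print('handle',m.sum(),np.percentile(t[m],[0,5,50,95,100]).round(4),Z[m].mean(),np.degrees(np.arctan(np.polyfit(t[m],Z[m],1)[0])))
im,d=viewer.camera('top');c=cloud('top',d);X,Y,Z=np.moveaxis(c,-1,0)
m=(X>.57)&(X<.68)&(Y>-.05)&(Y<.16)&(Z>.1)&(abs((Z-.1)-.78*(Y+.078))<.03);P=c[m];print(len(P),np.polyfit(P[:,1],P[:,2],1),np.polyfit(P[:,1],P[:,0],1))
E
```

```text
[ 5.4785e+02 -6.8190e+01  3.5774e+02 -8.2100e+00 -5.2000e-01  2.6000e-01
 -5.2000e-01 -1.0000e-02  1.7000e-01  2.0000e-02] [0.68 0.16 1.77 0.   0.44 0.3  0.52 0.02 0.02 0.03] 46.925 0.5497144526664393
u 33.00119900221778 v 1.9917892932926202 z 264.4403679650697
Fu,Fv,Fz -0.5502886353877564 0.18827346820470944 -0.5234666597238575 rz -222.7403619471661 rv 14.596602909852404
handle 55 [-0.0699 -0.0665 -0.05   -0.0328 -0.0317] 0.08045102970720545 3.082180654624651
59 [0.65216345 0.14921083] [-0.05903372  0.60436018]
```

Emit:
{"name": "play_rows", "arguments": {"motion": [[0,0,0.03,0],[0.02,0.04,0.05,0],[0.04,0.08,0.05,0],[0.06,0.12,0.05,0],[0.075,0.15,0.05,0],[0.079,0.159,0.03,0],[0.079,0.159,0,0],[0.079,0.159,-0.014,0],[0.079,0.159,-0.014,0]], "grip": 1}}

```text
time: 48.25
tool_pos: [0.6259, 0.0899, 0.3414]
tool_rot: [179.9, 0.3, -8.3]
ft_force: [-0.2, 0.4, 0.2]
finger_gap: 0.003
finger_force: 0.0
```

Emit:
{"name": "play_rows", "arguments": {"motion": [[0,0,-0.008,0],[0,0,-0.016,0],[0,0,-0.024,0],[0,0,-0.032,0],[0,0,-0.04,0],[0,0,-0.04,0]]}}

```text
time: 49.0
tool_pos: [0.6299, 0.0911, 0.3099]
tool_rot: [-179.8, -0.7, -8.2]
ft_force: [1.7, 0.4, 11.1]
finger_gap: 0.006
finger_force: 4.6
```

```bash
python3 st.py
```

```text
[ 6.2989e+02  9.1130e+01  3.0973e+02 -8.2000e+00  1.2000e+00  1.1200e+00
  1.1380e+01  2.7000e-01 -1.0000e-01 -1.0000e-02] [0.01 0.02 0.05 0.   0.73 0.57 0.2  0.02 0.03 0.02] 49.2 0.004439802671505362
u 91.48661298760277 v 171.38484142142096 z 216.42965268536608
Fu,Fv,Fz 1.0244998883344434 1.2758101062624476 11.37719717816732 rz 917.575324325767 rv 114.70603998467418
```

Emit:
{"name": "play_rows", "arguments": {"motion": [[0,0,-0.008,0],[0,0,-0.016,0],[0,0,-0.024,0],[0,0,-0.032,0],[0,0,-0.04,0],[0,0,-0.04,0]]}}

```text
time: 49.95
tool_pos: [0.6306, 0.092, 0.2702]
tool_rot: [-179.7, -0.8, -8.2]
ft_force: [1.9, 2.4, 13.1]
finger_gap: 0.005
finger_force: 5.4
```

Emit:
{"name": "play_rows", "arguments": {"motion": [[0,0,-0.004,0],[0,0,-0.004,0]]}}

```text
time: 50.2
tool_pos: [0.631, 0.0921, 0.2682]
tool_rot: [-179.7, -0.9, -8.2]
ft_force: [-0.3, 2.6, 19.5]
finger_gap: 0.009
finger_force: 8.3
```

Emit:
{"name": "play_rows", "arguments": {"motion": [[0,0,-0.004,0],[0,0,-0.004,0]]}}

```text
time: 50.45
tool_pos: [0.6325, 0.0924, 0.2673]
tool_rot: [-179.6, -1.1, -8.2]
ft_force: [-0.9, 4.1, 26.6]
finger_gap: 0.007
finger_force: 11.7
```

Emit:
{"name": "play_rows", "arguments": {"motion": [[0,0,0,0],[0,0,0.015,0],[0,0,0.03,0],[0,0,0.045,0],[0,0,0.06,0],[0,0,0.075,0],[0,0,0.1,0],[0,0,0.14,0],[-0.03,0.03,0.18,0],[-0.08,0.06,0.18,0]]}}

```text
time: 51.7
tool_pos: [0.548, 0.1524, 0.4402]
tool_rot: [-179.7, -0.4, -8.2]
ft_force: [-0.6, 0.6, 0.0]
finger_gap: 0.008
finger_force: 0.0
```

Emit:
{"name": "play_rows", "arguments": {"motion": [[-0.04,0.04,0,0],[-0.08,0.08,0,0],[-0.12,0.12,0,0],[-0.12,0.12,0,0]]}}

```text
time: 52.2
tool_pos: [0.424, 0.2739, 0.4365]
tool_rot: [-179.8, 0.1, -7.8]
ft_force: [1.0, -0.4, -0.1]
finger_gap: 0.004
finger_force: 0.0
```

```bash
python3 st.py; python3 - <<'E'
from h import *
I,d=shot('side','sideF');I2,d2=shot('top','topF')
T=np.array([.602,-.078]);u=np.array([.9898,-.1426]);v=np.array([.1426,.9898])
for n,I,d in(('side',I,d),('top',I2,d2)):
    I=I.astype(int);c=cloud(n,d);t=(c[...,:2]-T)@u;l=(c[...,:2]-T)@v;Z=c[...,2]
    m=(I[...,0]>90)&(I[...,1]<60)&(I[...,2]<70)&(abs(l)<.05)&(t<-.01)&(t>-.12)&(Z>.05)&(Z<.13)
    if m.sum():print(n,'handle',m.sum(),t[m].min(),t[m].max(),Z[m].mean())
    m=(abs(t)<.03)&(l>.03)&(l<.24)&(Z>.1)&(abs(Z-.085-.78*l)<.06)&((l>.13)|(Z>.125))
    p=np.polyfit(l[m],Z[m],1);print(n,'lever',m.sum(),np.degrees(np.arctan(p[0])),np.polyval(p,[.05,.1,.15,.2]).round(4))
    for nm,(x,y) in dict(onion=(.64,.25),garlic=(.69,.35)).items():pass
    a=np.load(f'pics/{n}0.npz')['im'].astype(int);b=abs(I-a).max(-1)
    if n=='side':print('diff onion/garlic/salt boxes',[(b[r0:r1,c0:c1]>60).mean().round(3) for r0,r1,c0,c1 in((220,247,220,245),(238,264,198,224),(153,176,222,233))])
E
```

```text
[ 4.2669e+02  2.7140e+02  4.3604e+02 -8.1100e+00 -1.2000e-01  1.4000e-01
 -2.0000e-02  4.0000e-02  1.6000e-01 -1.0000e-02] [0.76 0.78 0.2  0.11 0.28 0.42 0.08 0.03 0.04 0.02] 52.4 0.0053599429689366795
u -135.34525953853435 v 320.8388394440814 z 342.73766233748023
Fu,Fv,Fz -0.13443635642387408 0.12373868459225798 -0.01618656373271904 rz -1186.9033009389316 rv -126.03212079395509
side handle 17 -0.07053318926719394 -0.0334199540262761 0.07508873573922173
side lever 235 43.16289645910962 [0.0889 0.1358 0.1827 0.2296]
diff onion/garlic/salt boxes [np.float64(0.0), np.float64(0.0), np.float64(0.004)]
top handle 45 -0.07264262772642681 -0.0355521897276135 0.08730411445210305
top lever 526 39.001145780861066 [0.1302 0.1707 0.2112 0.2516]
```

```bash
python3 -c "
from plant import ticket
print(ticket.job_done())"
```

```text
the job is handed in; nothing more can be done
None
```

The lever is set in the yoke, the pin is pushed home, the ram was pressed to the bottom and came back up, and the job is handed in at about 52 s. I don't have the verdict. I judged the final state only from images and forces, and I viewed 11 pictures where the limit was 10.

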